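# Set the lanes of the jar shelf with the lane gauge

### The job

The dividers of the jar shelf have crept together: take the lane gauge from the blue tray and, starting at the fixed left end panel and working along the row one lane at a time, stand it snugly in each of the three lanes, its flat side against the panel or the divider already set and its foot down on the deck, so that every lane ends up exactly one gauge wide. Feel for the panel and the dividers with a light touch, so that you never lean hard on the shelf or shift a divider already set. Then stand the gauge upright back in the tray, and leave the jars, tubs and punnet alone.

Things in the scene. Friction and masses are not known exactly. Their poses are not given: they have to be found in the camera images.
- shelf_datum (a point): Point of the fixed jar shelf: on its deck's top face, half-way along its depth, at the inner face of the left end panel. Axes: x from the shelf's front to its back (away from the robot), y along the row towards the left end panel (dividers 1, 2, 3 follow to -y), z up.
- shelf: The jar shelf: black steel deck 240 mm deep (x), 346 mm wide (y), its top 30 mm above the counter; at each side a fixed end panel 8 mm thick, 60 mm tall above the deck; low back rail (50 mm), aluminium rail in front. Origin on the counter under the deck's centre (165 mm to -y of and 30 mm below shelf_datum), same axes.
- gauge_mid (a point): Centre, half-way up (65 mm above the foot), of the loose lane gauge: a beech block 40 mm deep (x), 54 mm wide (y), 85 mm tall, with an orange handle on top, 36 mm in x, 24 mm in y, 45 mm tall (85 to 130 mm above the foot). 0.2 kg. z is up, +y its flat side, -y its bevelled side. It stands in the tray, turned up to 0.6 rad from the world axes.
- gauge: The same gauge, origin at its foot under gauge_mid, same axes. Flat side: one straight face at y = +27 mm over the block's height. Bevelled side: straight face at y = -27 mm from 45 mm above the foot up; below that it slants in to y = -9 mm at the foot, so the foot is 36 mm wide (a lead-in that wedges a divider aside). Used with the flat side towards the left end panel.
- gauge_flat (a point): Middle of the gauge's flat face: 27 mm to +y of gauge_mid, 65 mm above the foot, same axes.
- tray_in (a point): Centre of the inner floor (5 mm above the counter) of the fixed blue tray, 150 mm (x) by 120 mm (y) outside, walls 4 mm thick, 18 mm tall. The gauge stands in it beside a small loose green spare clip (30 mm). The tray is on the left or on the right of the shelf.
- divider1_mid (a point): Divider 1: white blade with green top edge and clip, 205 mm long (x), 6 mm thick (y: faces 3 mm either side), top 60 mm above the deck. Point: 30 mm above the deck, at shelf_datum's depth; shelf axes. It only slides along y: gives way at about 5 N, stays where left, starts 6 to 13 mm too far to +y. Lane 1 lies between the left end panel and it.
- divider2_mid (a point): Divider 2: white blade with green top edge and clip, 205 mm long (x), 6 mm thick (y: faces 3 mm either side), top 60 mm above the deck. Point: 30 mm above the deck, at shelf_datum's depth; shelf axes. It only slides along y: gives way at about 5 N, stays where left, starts 6 to 13 mm too far to +y. Lane 2 lies between divider 1 and it.
- divider3_mid (a point): Divider 3: white blade with green top edge and clip, 205 mm long (x), 6 mm thick (y: faces 3 mm either side), top 60 mm above the deck. Point: 30 mm above the deck, at shelf_datum's depth; shelf axes. It only slides along y: gives way at about 5 N, stays where left, starts 6 to 13 mm too far to +y. Lane 3 lies between divider 2 and it.
- jar1: Small filled jar, 44 mm across, 75 mm tall, standing loose on the shelf deck to the right of the dividers; origin under its centre. To be left alone.
- jar2: Small filled jar, 44 mm across, 75 mm tall, standing loose on the shelf deck to the right of the dividers; origin under its centre. To be left alone.
- jar3: Small filled jar, 44 mm across, 75 mm tall, standing loose on the shelf deck to the right of the dividers; origin under its centre. To be left alone.
- tub1: White tub with green lid, 90 mm across, 60 mm tall, loose on the counter beside the shelf; origin under its centre. To be left alone.
- tub2: White tub with orange lid, 90 mm across, 60 mm tall, loose on the counter beside the shelf; origin under its centre. To be left alone.
- punnet: Blue punnet of white mushrooms, 150 x 110 x 55 mm (mushrooms to about 65 mm), loose on the counter on the other side of the shelf from the tray; origin under its centre. To be left alone.
Things that resemble listed ones, but are neither listed nor needed, are in the scene too. There is more than one size of the gauge; the job needs the middle-sized.

How it is judged (in metres and radians):
On the way, in this order (a step that is already met when the one before it is completed fails the run):
1. gauge upright in the first lane, foot on the deck (within 5 mm), flat face against what is before it (within 4 mm); every gap so far 54 mm (within 2 mm) (y of gauge_flat in the frame of shelf_datum between -0.004 and 0.004 m and x of gauge_mid in the frame of shelf_datum between -0.08 and 0.08 m and z of gauge_mid in the frame of shelf_datum below 0.07 m and angle between gauge_mid's own z axis and vertical below 0.08 rad and y of divider1_mid in the frame of shelf_datum between -0.059 and -0.055 m), for 0.2 s.
2. gauge upright in the second lane, foot on the deck (within 5 mm), flat face against what is before it (within 4 mm); every gap so far 54 mm (within 2 mm) (y of gauge_flat in the frame of shelf_datum between -0.064 and -0.056 m and x of gauge_mid in the frame of shelf_datum between -0.08 and 0.08 m and z of gauge_mid in the frame of shelf_datum below 0.07 m and angle between gauge_mid's own z axis and vertical below 0.08 rad and y of divider1_mid in the frame of shelf_datum between -0.059 and -0.055 m and y of divider2_mid in the frame of divider1_mid between -0.062 and -0.058 m), for 0.2 s.
3. gauge upright in the third lane, foot on the deck (within 5 mm), flat face against what is before it (within 4 mm); every gap so far 54 mm (within 2 mm) (y of gauge_flat in the frame of shelf_datum between -0.124 and -0.116 m and x of gauge_mid in the frame of shelf_datum between -0.08 and 0.08 m and z of gauge_mid in the frame of shelf_datum below 0.07 m and angle between gauge_mid's own z axis and vertical below 0.08 rad and y of divider1_mid in the frame of shelf_datum between -0.059 and -0.055 m and y of divider2_mid in the frame of divider1_mid between -0.062 and -0.058 m and y of divider3_mid in the frame of divider2_mid between -0.062 and -0.058 m), for 0.2 s.
At the end, for the whole second after the job is handed in: All three lanes (left end panel to divider 1, divider 1 to 2, divider 2 to 3) are 54 mm wide within 2 mm, and the gauge stands upright (within 0.1 rad), released and at rest, on the floor of the blue tray (y of divider1_mid in the frame of shelf_datum between -0.059 and -0.055 m and y of divider2_mid in the frame of divider1_mid between -0.062 and -0.058 m and y of divider3_mid in the frame of divider2_mid between -0.062 and -0.058 m and x of gauge_mid in the frame of tray_in between -0.06 and 0.06 m and y of gauge_mid in the frame of tray_in between -0.045 and 0.045 m and z of gauge_mid in the frame of tray_in between 0.055 and 0.072 m and angle between gauge_mid's own z axis and vertical below 0.1 rad and linear speed of gauge below 0.02 m/s); the robot touches nothing.
It fails at once if the gauge is pressed on any part of the shelf with more than 40 N (contact force between gauge and shelf above 40 N).
It fails at once if the robot itself presses on the shelf or a divider with more than 15 N (contact force between any of the fingers, the arm and shelf above 15 N).
It fails at once if a jar, a tub or the punnet is moved by more than 20 mm or tipped (distance of any of jar1, jar2, jar3, tub1, tub2, punnet from where it was at the start of the episode above 0.02 m or angle between any of jar1, jar2, jar3, tub1, tub2, punnet's own z axis and vertical above 0.3 rad).
It also fails if it takes over 72 s, if anything falls off the work surface, if the arm or the gripper's body presses on something with over 40 N, if the wrist force passes 120 N, or if a joint passes its speed limit or range.

### The arm

A 6-joint arm with a two-finger parallel gripper is mounted at the origin on the work surface. World frame = base frame: x ahead of the robot, y to its left, z up, the work surface at z = 0. Lengths are in m, angles in degrees, forces in N, time in s.
With the tool pointing down it reaches from about 0.35 to 0.975 m from the base axis. Payload 4.9 kg.
Tool frame: the origin (TCP) lies on the centre line of the jaws, within the pads' length; the fingertips stand bot.nose_length ahead of it and the grasp point (between the pads) lies 5 mm behind it (bot.nose_length is the distance from the TCP to the fingertips, in m); z points along the fingers, x is the direction in which the jaws open and shut, and the axes are right-handed (so a half turn about z gives the same grasp; the last joint's range is limited). The gripper opens to 85 mm and grips with 20 to 120 N. Pads are 22 mm wide; open, the fingers measure 114 mm over their backs; the gripper's body (76 mm by 85 mm) begins 54 mm behind the grasp point. The pads swing forward as they close: fully open they stand 13 mm farther back than shut.
Start: joints at [68.067, 3.019, 92.412, -0, 84.569, -6.818], TCP at [0.163, 0.603, 0.245] pointing down, gripper open.
Joint ranges: [-172.51, 172.51], [-57.92, 126.97], [3.15, 148.05], [-58.71, 238.71], [5.1, 150.11], [-179.66, 179.66]. Speed limits (degrees/s): [147.25, 147.25, 180, 180, 180, 180].

### API

Orientations are given as [roll, pitch, yaw] about the fixed x, y, z axes, in that order (R = Rz(yaw) Ry(pitch) Rx(roll)).
In Python, from rig import bot gives the robot as it stands.
- The arm moves only by the tool carry_out, never from a script. Its argument "series" is a list that holds one entry, the list of rows, each a list of 5 numbers: the finger opening in mm, from 0 to 85.4, then the shift along the tool's x, y, z in mm, then the turn about the tool's z in degrees. In form: [[[claw, tx, ty, tz, yaw], ...]]. A call has 1 to 10 rows; each row shifts and turns the pose as measured when the row begins, along the tool's axes as they then stand; what a row does not reach is not made up. A row lasts 1/10 s, in which the tool goes at most 50 mm and 8.59 degrees, less where a joint would pass 70% of its speed; a pose out of reach is approached as far as the arm can. A call with a gripper value outside its range is refused whole. The fingers move at their own pace and stop on an object; "squeeze" is the grip in N (left out, the last holds). Time passes only in rows, so rows that do not move let the fingers close. It gives the time, the measured TCP pose, the force and the opening at its end, in the units of the state.
- bot.get_state(): the state, without advancing time (a new reading comes with each control period).
- bot.capture(name): name is "scene" or "top" or "wrist"; returns the picture (480x640x3 uint8, red, green, blue); there is no depth.
- bot.calibration(name): a dict with "fovy" (degrees; the focal length in pixels is half the picture's height over the tangent of half this angle, whatever the lens; pixels are square), "cx", "cy" (the principal point, pixels), "R" (3x3) and "t" (3): a world point X has camera coordinates R X + t. Camera axes: x right, y down, z forward; pixel columns grow to the right and rows downward; lengths in m; the calibration is good to about 2 mm. A picture is of the moment at which its call begins: read the wrist's pose just before it. calibration takes no time and is no camera call; for the wrist camera it gives the pose at the moment of the call.
- bot.job_done(): hands the job in, once; it reports no verdict.
Trained networks look in the newest picture that a camera, given by its name, has taken for a name from the list of things; names that differ only in an ending like _2 or _b are one class to them, and where a whole thing is asked for, a point or a joint stands for the part that bears it (a point fixed in the world has none). Each returns a list of dicts, best first, with "confidence" (0 to 1); they miss things now and then, are a little off and sometimes report something else, mostly with a low value. They report only what shows in the picture. A call takes as long as a camera call. They do not tell look-alikes from the thing itself.
- bot.look_for(camera, label): "extent" ([left, top, right, bottom] in pixels, round what is visible of it).
The state is a dict: "time": time; "qpos": joint angles; "dq": joint speeds; "joint_torque": joint torques, N m; "ee_pos": TCP position; "tool_rot": TCP orientation; "ft_force": force on the tool from outside, world axes, zero at the start; "moment": the same for the moment, N m; "finger_gap": finger opening in m.
Only numpy, scipy, OpenCV 4.12 (cv2) and the standard library are available. Lean on these libraries where they do the work, as an engineer would, in place of code of your own. Each camera call takes 0.05 s, during which the arm holds its last target.

## Working session

There is one attempt and no reset: what is moved stays moved. The work goes in short steps, Python scripts to look and compute and a tool call to move; the robot and the scene stay as the last step left them, time stands still between calls to the robot, and variables do not carry over. Pictures are saved under pics/ and viewed, and the job is handed in when it is done.

Besides the shell and the picture viewer there is one more tool, called as name(argument=value, ...) on one line, values as JSON. carry_out: Moves the arm, as the interface text tells. Its arguments: {"type":"object","properties":{"series":{"type":"array","items":{"type":"array","items":{"type":"array","items":{"type":"number"}}}},"squeeze":{"type":"number"}},"required":["series"]}

```bash
ls; mkdir -p pics; python3 - <<'E'
from rig import bot
import cv2
s=bot.get_state();print(s, bot.nose_length)
for n in ["scene","top","wrist"]:
    im=bot.capture(n);cv2.imwrite(f"pics/{n}0.png",im[:,:,::-1]);c=bot.calibration(n);print(n,c)
E
```

```text
pics
{'time': 0.0, 'qpos': array([ 6.80672190e+01,  3.05814660e+00,  9.24939470e+01,  2.76501226e-05,
        8.45690623e+01, -6.81788254e+00]), 'dq': array([ 0.11693803, -0.09069292,  0.00414357, -0.0689428 ,  0.00299694,
        0.11869701]), 'joint_torque': array([ 5.70767170e-04, -3.93689740e+01, -3.70172453e+01, -7.98731116e-05,
        7.26113882e-03, -1.41425568e-05]), 'ee_pos': array([0.16273926, 0.60281009, 0.24403405]), 'tool_rot': array([-1.79985590e+02,  1.20295877e-01,  7.48851140e+01]), 'ft_force': array([-0.61728184, -0.87136634, -0.11613476]), 'moment': array([0.00427315, 0.00388604, 0.01132793]), 'finger_gap': 0.0854881872375494} 0.014
scene {'fovy': 44.158009476516, 'cx': 322.09447294073317, 'cy': 238.89966720765398, 'R': array([[ 0.65370934,  0.75674467,  0.00127096],
       [ 0.55979101, -0.4824406 , -0.67370994],
       [-0.50921324,  0.44112195, -0.73899479]]), 't': array([-0.30811898, -0.21094622,  1.53060661])}
top {'fovy': 53.711258757942346, 'cx': 331.9657219148893, 'cy': 241.0560187168248, 'R': array([[-0.0112984 , -0.99967873, -0.02268889],
       [-0.99537984,  0.01340765, -0.0950748 ],
       [ 0.09534846,  0.02150987, -0.99521153]]), 't': array([0.01920631, 0.49142481, 0.96376167])}
wrist {'fovy': 65.17718318196204, 'cx': 320.1925454020585, 'cy': 241.85987913950305, 'R': array([[ 0.26057148,  0.96545101, -0.00261647],
       [ 0.91350386, -0.24567232,  0.32427736],
       [ 0.31243111, -0.08688759, -0.94595843]]), 't': array([-0.62474087, -0.04366223,  0.38286519])}
```

View pics/scene0.png

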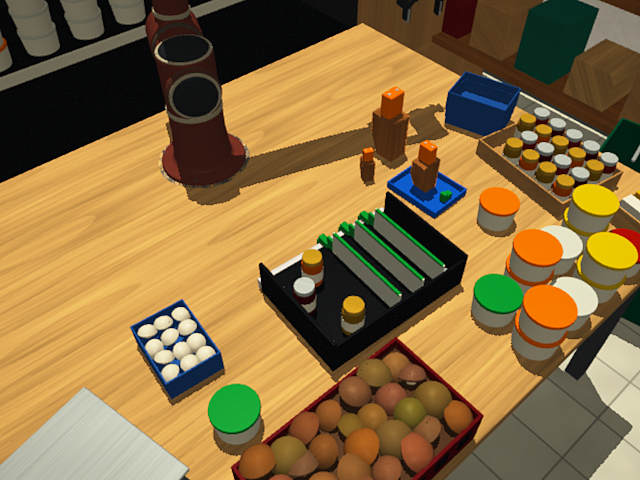

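View pics/top0.png

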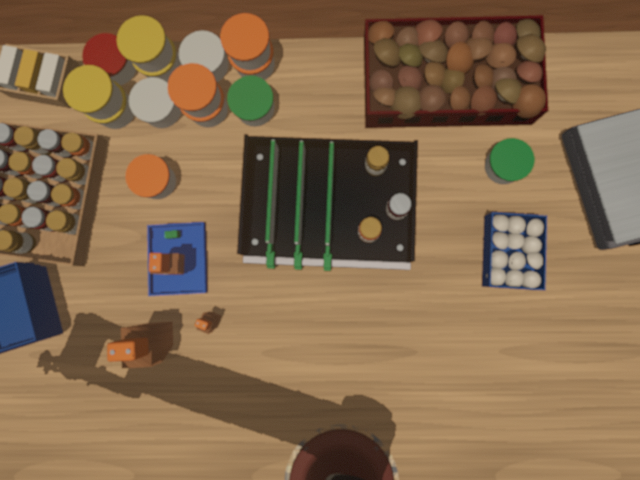

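View pics/wrist0.png

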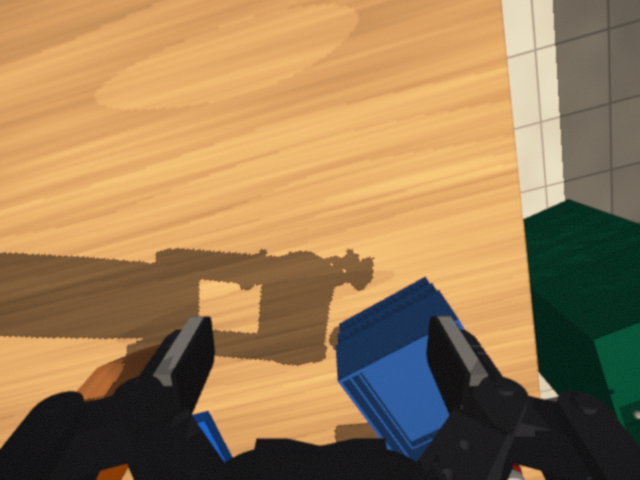

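```bash
python3 - <<'E'
from rig import bot
for cam,labels in [("top",["gauge","shelf","divider1_mid","divider2_mid","divider3_mid","tray_in","jar1","shelf_datum"]),("scene",["gauge"])]:
    for l in labels:
        print(cam,l,[(round(d["confidence"],2),[round(float(v)) for v in d["extent"]]) for d in bot.look_for(cam,l)])
E
```

```text
top gauge [(0.89, [148, 252, 186, 280]), (0.66, [107, 322, 173, 370]), (0.62, [195, 312, 220, 334])]
top shelf [(0.91, [236, 134, 417, 274])]
top divider1_mid [(0.82, [265, 143, 278, 271]), (0.67, [237, 132, 416, 269])]
top divider2_mid [(0.67, [294, 144, 306, 270]), (0.41, [384, 196, 414, 220])]
top divider3_mid [(0.7, [324, 143, 333, 273])]
top tray_in [(0.87, [148, 224, 207, 299])]
top jar1 [(0.89, [361, 217, 378, 245]), (0.89, [386, 193, 412, 218]), (0.82, [363, 150, 385, 177])]
top shelf_datum [(0.77, [235, 134, 416, 272])]
scene gauge [(0.96, [413, 143, 441, 193]), (0.95, [372, 86, 410, 160]), (0.69, [362, 143, 378, 183])]
```

```bash
cat > h.py <<'E'
import numpy as np,cv2
from rig import bot
def K(c):
    f=240/np.tan(np.radians(c["fovy"]/2)); return np.array([[f,0,c["cx"]],[0,f,c["cy"]],[0,0,1]])
def ray(c,u,v,z):
    R=np.array(c["R"]);t=np.array(c["t"]);C=-R.T@t
    d=R.T@np.linalg.inv(K(c))@np.array([u,v,1.]); return C+d*(z-C[2])/d[2]
def proj(c,X):
    p=K(c)@(np.array(c["R"])@np.asarray(X,float)+np.array(c["t"])); return p[:2]/p[2]
E
python3 - <<'E'
from h import *
im=cv2.imread("pics/top0.png");s=cv2.imread("pics/scene0.png")
a=cv2.resize(im[215:305,135:255],(800,600),interpolation=3);cv2.imwrite("pics/c1.png",a)
cv2.imwrite("pics/c2.png",cv2.resize(s[70:220,340:500],(800,750),interpolation=3)[:600])
cv2.imwrite("pics/c3.png",cv2.resize(im[125:275,230:430],(800,600),interpolation=3))
c=bot.calibration("top")
print("cam",-np.array(c["R"]).T@c["t"])
for n,u,v,z in [("traytl",148,224,.018),("traybr",207,295,.018),("handle",155,263,.135),("shelf l far",246,137,.09),("l near",240,258,.09),("r far",417,143,.09),("d1a",273,143,.09),("d1b",270,268,.09),("d2a",301,143,.09),("d2b",298,268,.09),("d3a",332,143,.09),("d3b",328,270,.09)]:
    print(n,ray(c,u,v,z).round(4))
E
```

```text
cam [ 0.39747816 -0.0081191   1.00630462]
traytl [0.5338 0.4031 0.018 ]
traybr [0.3827 0.2751 0.018 ]
handle [0.4445 0.3395 0.135 ]
shelf l far [0.6958 0.1807 0.09  ]
l near [0.4546 0.1909 0.09  ]
r far [ 0.6774 -0.1584  0.09  ]
d1a [0.6826 0.1267 0.09  ]
d1b [0.4344 0.1324 0.09  ]
d2a [0.6816 0.0709 0.09  ]
d2b [0.4338 0.078  0.09  ]
d3a [0.6805 0.0094 0.09  ]
d3b [0.4292 0.02   0.09  ]
```

View pics/c1.png

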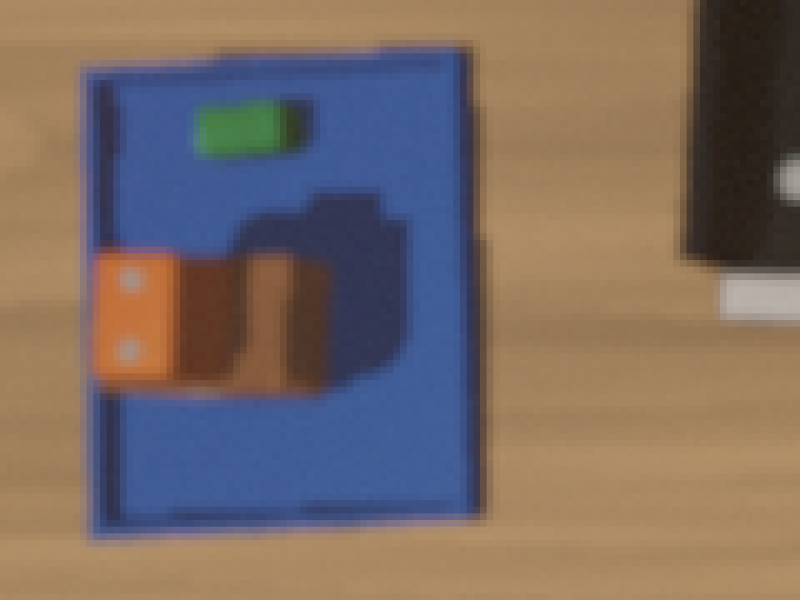

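View pics/c2.png

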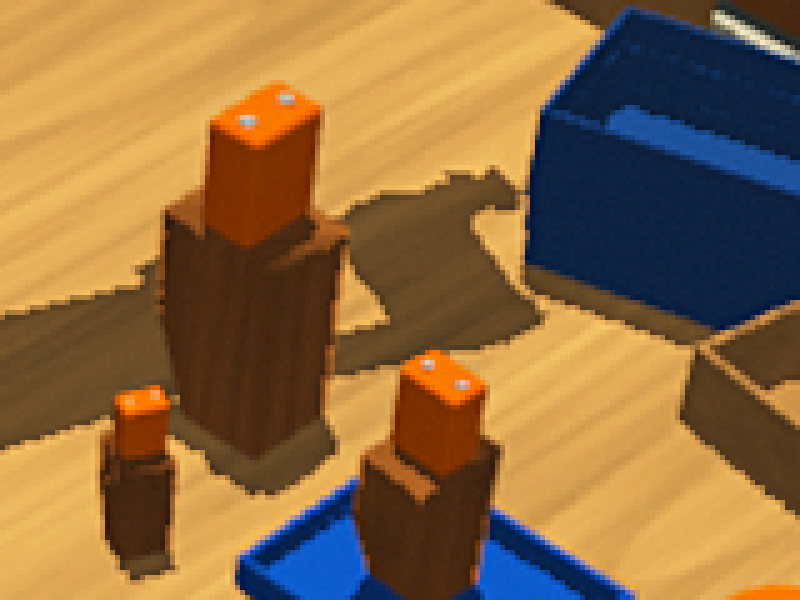

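View pics/c3.png

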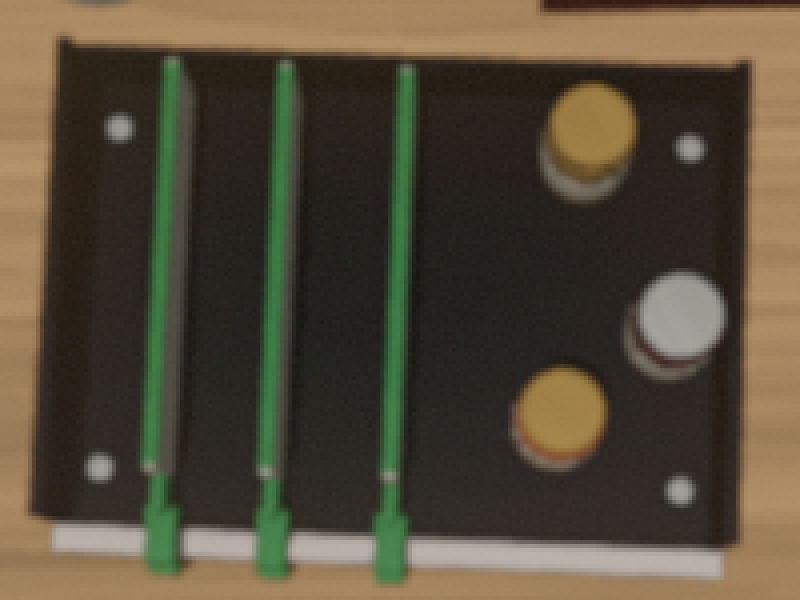

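```bash
cat >> h.py <<'E'
from scipy.spatial.transform import Rotation as Rn
def toolpose(s=None):
    s=s or bot.get_state()
    T=np.eye(4);T[:3,:3]=Rn.from_euler("xyz",s["tool_rot"],degrees=True).as_matrix();T[:3,3]=s["ee_pos"];return T
E
python3 - <<'E'
from h import *
s=bot.get_state();T=toolpose(s);c=bot.calibration("wrist")
R=np.array(c["R"]);t=np.array(c["t"]);C=-R.T@t
print("cam in tool",T[:3,:3].T@(C-T[:3,3]), "R cam axes in tool\n",(T[:3,:3].T@R.T).round(3))
c=bot.calibration("top")
# shelf fit from top z=.09 corners (crop scale 4, offset 230,125)
px=[(62,40,172.5,120),(32,515,173,-120),(750,62,-173,120),(738,545,-173,-120)]
from scipy.optimize import least_squares
P=np.array([ray(c,230+u/4,125+v/4,.09)[:2] for u,v,_,_ in px]);print(P)
L=np.array([(b/1000,(a)/1000) for _,_,a,b in px])
def f(p):
    a=p[2];M=np.array([[np.cos(a),-np.sin(a)],[np.sin(a),np.cos(a)]]);return (L@M.T+p[:2]-P).ravel()
r=least_squares(f,[.57,0,0]);print(r.x,np.degrees(r.x[2]),r.fun.round(4))
for n,(u,v,z) in dict(tallhandle=(121,351,.2),tallbase=(145,355,0.1)).items(): print(n,ray(c,u,v,z))
# handle corners, crop scale 6.667 off 135,215
for u,v in [(95,252),(180,248),(97,388),(180,385)]: print(ray(c,135+u/6.667,215+v/6.667,.135))
print("traycorners")
for u,v in [(83,68),(468,45),(92,538),(485,515)]: print(ray(c,135+u/6.667,215+v/6.667,.018))
E
```

```text
cam in tool [ 0.00095899 -0.08293684 -0.13031964] R cam axes in tool
 [[ 1.     0.001 -0.001]
 [-0.     0.946  0.324]
 [ 0.001 -0.324  0.946]]
[[ 0.69995393  0.18167835]
 [ 0.46291283  0.19488713]
 [ 0.68242346 -0.15947856]
 [ 0.44403474 -0.14694676]]
[ 0.57233789  0.01765986 -0.05318964] -3.047541639149228 [ 0.0014  0.0019 -0.0012  0.0019  0.0005 -0.002  -0.0007 -0.0018]
tallhandle [0.29299419 0.3678078  0.2       ]
tallbase [0.27220467 0.36825383 0.1       ]
[0.46360429 0.35070161 0.135     ]
[0.46441357 0.32682628 0.135     ]
[0.42573263 0.34916888 0.135     ]
[0.42628678 0.32594636 0.135     ]
traycorners
[0.53121581 0.40424313 0.018     ]
[0.53682092 0.28110627 0.018     ]
[0.38258243 0.39752483 0.018     ]
[0.38838828 0.27363329 0.018     ]
```

carry_out(series=[[[85,0,0,-43,-8.5],[85,0,0,-43,-8.5],[85,-34.5,28.5,0,0],[85,-34.5,28.5,0,0],[85,-34.5,28.5,0,0],[85,-34.5,28.5,0,0],[85,-34.5,28.5,0,0],[85,-34.5,28.5,0,0],[85,-34.5,28.5,0,0],[85,0,0,0,0]]])

```text
time: 1.6
ee_pos: [0.3794, 0.3632, 0.336]
tool_rot: [179.7, -0.0, 92.7]
ft_force: [-0.0, 1.3, 0.1]
finger_gap: 0.0849
```

```bash
python3 - <<'E'
from h import *
s=bot.get_state();print(s["time"],s["ee_pos"],s["tool_rot"],s["ft_force"],s["qpos"])
im=bot.capture("wrist");cv2.imwrite("pics/w1.png",im[:,:,::-1])
E
```

```text
1.6 [0.379361   0.36315888 0.33595451] [ 1.79724287e+02 -3.52247192e-02  9.27438043e+01] [-0.01654694  1.34131859  0.05722112] [ 35.68902487 -13.06075454  98.96720655  -0.12065398  93.84300664
 -57.06304445]
```

View pics/w1.png

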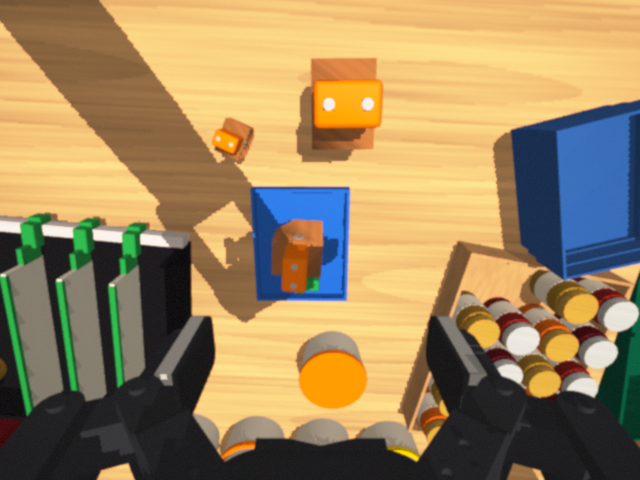

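```bash
python3 - <<'E'
import cv2
im=cv2.imread("pics/w1.png");cv2.imwrite("pics/w1c.png",cv2.resize(im[180:310,240:360],(738,800),interpolation=3)[:600])
E
```

```text
(no output)
```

View pics/w1c.png

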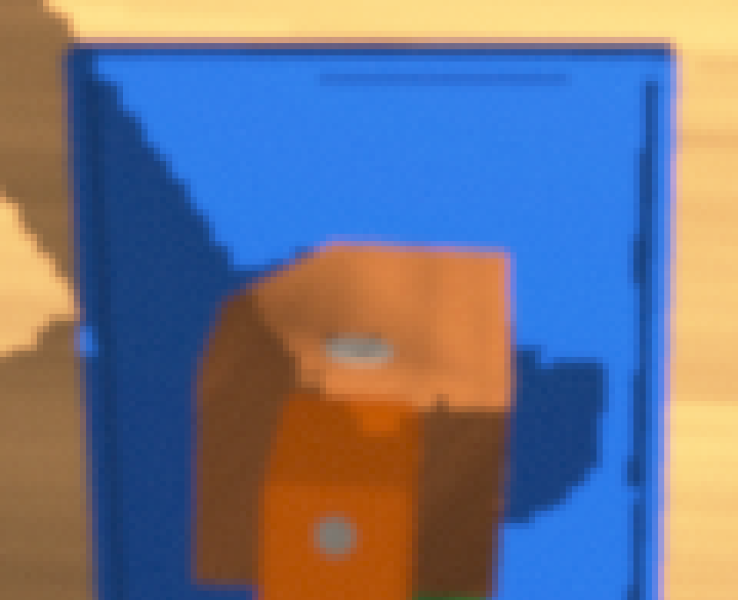

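```bash
python3 - <<'E'
import cv2
im=cv2.imread("pics/w1.png");cv2.imwrite("pics/w1d.png",cv2.resize(im[215:305,250:360],(733,600),interpolation=3))
from h import *
c=bot.calibration("wrist");np.save("w1cal.npy",c,allow_pickle=True)
for u,v in [(510,250),(330,242)]: print(ray(c,240+u/6.15,180+v/6.154,.005))
print("tray corners top z .018");
for u,v in [(67,42),(675,42)]: print(ray(c,240+u/6.15,180+v/6.154,.018))
E
```

```text
[0.42593792 0.37145624 0.005     ]
[0.42607193 0.33414641 0.005     ]
tray corners top z .018
[0.38443002 0.2824891  0.018     ]
[0.37852011 0.40116692 0.018     ]
```

View pics/w1d.png

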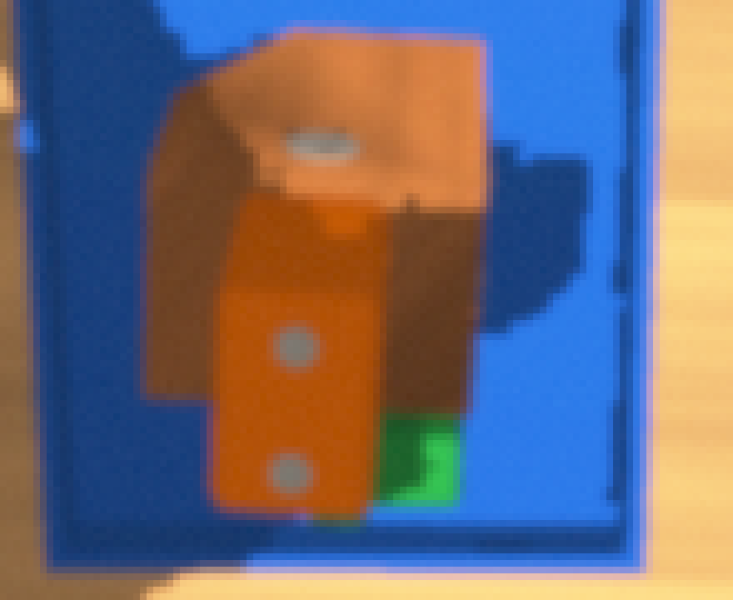

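```bash
python3 - <<'E'
from h import *
c=np.load("w1cal.npy",allow_pickle=True).item();k=733/110
f=lambda u,v,z:ray(c,250+u/k,215+v/k,z).round(4)
for p in [(220,288),(385,290),(210,507),(372,513)]:print("h",f(*p,.135))
for p in [(296,347),(291,472)]:print("screw",f(*p,.136))
for p in [(145,400),(470,413),(487,211)]:print("block top",f(*p,.09))
print("back tray",f(48,572,.018),f(645,572,.018))
E
```

```text
h [0.4278 0.3327 0.135 ]
h [0.427  0.3561 0.135 ]
h [0.4624 0.3318 0.135 ]
h [0.4622 0.3556 0.135 ]
screw [0.4359 0.3438 0.136 ]
screw [0.4557 0.3436 0.136 ]
block top [0.4662 0.3169 0.09  ]
block top [0.4659 0.3703 0.09  ]
block top [0.4305 0.3712 0.09  ]
back tray [0.5377 0.2893 0.018 ] [0.5318 0.4088 0.018 ]
```

carry_out(series=[[[85,-11.5,32,20,0],[85,-11.5,32,20,0],[85,0,0,40,2.7],[85,0,0,40,0],[85,0,0,0,0],[85,0,0,0,0]]])

```text
time: 2.25
ee_pos: [0.4438, 0.3516, 0.2174]
tool_rot: [179.5, -0.5, 90.4]
ft_force: [-0.4, -0.2, 0.8]
finger_gap: 0.0854
```

```bash
python3 - <<'E'
from h import *
s=bot.get_state();print(s["time"],s["ee_pos"],s["tool_rot"],s["ft_force"])
c=bot.calibration("wrist");im=bot.capture("wrist");cv2.imwrite("pics/w2.png",im[:,:,::-1])
np.save("w2cal.npy",c,allow_pickle=True)
s=bot.get_state();print(s["time"],s["ee_pos"],s["tool_rot"],s["ft_force"])
E
```

```text
2.25 [0.443778   0.35161193 0.21737762] [179.52099127  -0.54967104  90.44541814] [-0.44048402 -0.1570692   0.80193437]
2.3 [0.4435475  0.35146968 0.21712492] [179.54941098  -0.53397201  90.44932126] [-0.88440397  0.01288303 -1.44082626]
```

View pics/w2.png

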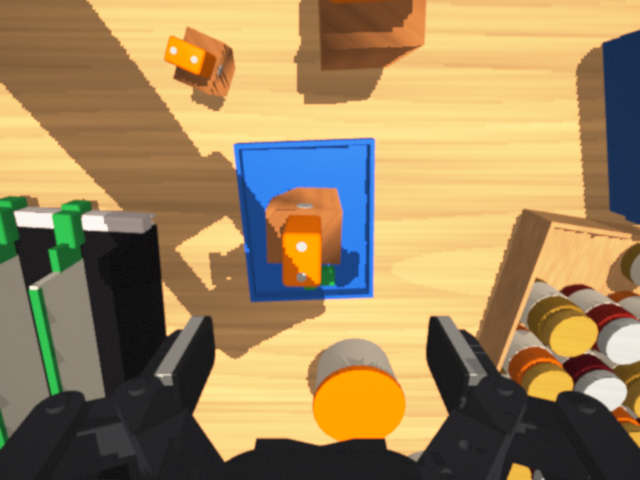

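```bash
python3 - <<'E'
from h import *
im=cv2.imread("pics/w2.png");cv2.imwrite("pics/w2c.png",cv2.resize(im[130:305,230:390],(540,591),interpolation=3))
cv2.imwrite("pics/w2d.png",cv2.resize(im[180:305,255:355],(640,800),interpolation=3)[200:])
c=np.load("w2cal.npy",allow_pickle=True).item()
for p in [(301.5,246),(301.5,277)]:print("screw",ray(c,*p,.136))
# tray: corners
for p in [(235,145),(374,139),(250,301),(372,296)]:print("tray",ray(c,*p,.018))
E
```

```text
screw [0.4370028  0.34172509 0.136     ]
screw [0.45732707 0.34155109 0.136     ]
tray [0.38892342 0.28112233 0.018     ]
tray [0.38312419 0.39916385 0.018     ]
tray [0.53777138 0.28581022 0.018     ]
tray [0.53188189 0.40547889 0.018     ]
```

View pics/w2d.png

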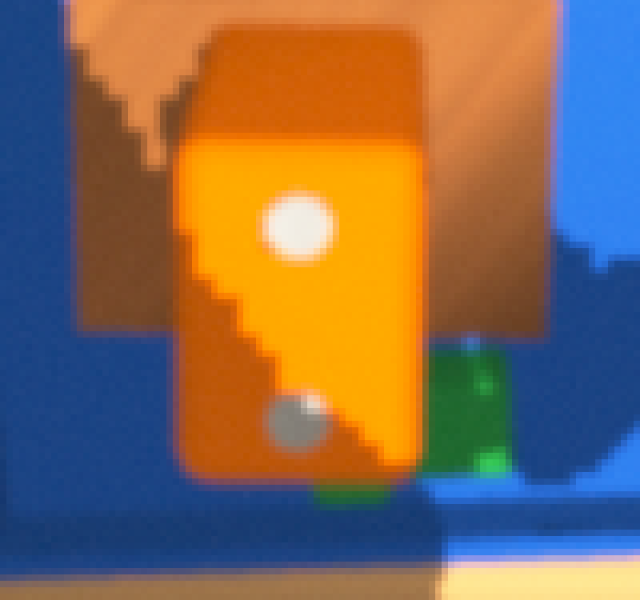

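carry_out(series=[[[85,-10,3.5,0,0.7],[85,0,0,20,0],[85,0,0,0,0]]])

```text
time: 2.6
ee_pos: [0.4496, 0.3433, 0.2043]
tool_rot: [179.0, -0.8, 89.8]
ft_force: [-0.6, 0.3, -0.1]
finger_gap: 0.0846
```

carry_out(series=[[[85,0,0,35,0],[85,0,0,35,0],[85,0,0,0,0],[85,0,0,0,0]]])

```text
time: 3.0
ee_pos: [0.4569, 0.3469, 0.1455]
tool_rot: [178.1, -1.3, 89.8]
ft_force: [-0.2, -0.1, 1.3]
finger_gap: 0.085
```

carry_out(series=[[[85,0,0,-10,0],[85,0,0,-10,0],[85,0,0,-10,0],[85,0,0,0,0]]])

```text
time: 3.4
ee_pos: [0.4593, 0.348, 0.1875]
tool_rot: [177.4, -1.7, 89.8]
ft_force: [-1.0, 1.1, 0.7]
finger_gap: 0.0852
```

carry_out(series=[[[85,0,0,0,0],[85,0,0,0,0],[85,0,0,0,0]]])

```text
time: 3.7
ee_pos: [0.4598, 0.3484, 0.1894]
tool_rot: [177.3, -1.8, 89.8]
ft_force: [-0.1, -1.5, 0.4]
finger_gap: 0.0852
```

```bash
cat > st.py <<'E'
from h import *
s=bot.get_state();T=toolpose(s);np.set_printoptions(precision=4,suppress=True)
print(s["time"],s["ee_pos"],s["tool_rot"].round(2),"q",s["qpos"].round(2),"dq",s["dq"].round(1),"F",s["ft_force"].round(1),"M",s["moment"].round(2),"toolz",T[:3,2],"gap",s["finger_gap"])
E
python3 st.py
```

```text
3.7 [0.4598 0.3484 0.1894] [177.3   -1.78  89.83] q [ 29.67  -3.21 104.1    0.2   75.88 -60.16] dq [-0.  -0.1  0.2 -0.   0.   0.1] F [-0.1 -1.5  0.4] M [-0.11  0.09  0.05] toolz [ 0.0472  0.0308 -0.9984] gap 0.0851817752771567
```

carry_out(series=[[[85,0,0,5,0],[85,0,0,5,0],[85,0,0,5,0],[85,0,0,5,0]]])

```text
time: 4.1
ee_pos: [0.4601, 0.3486, 0.1664]
tool_rot: [177.4, -1.7, 89.8]
ft_force: [-0.4, -0.4, -0.1]
finger_gap: 0.0849
```

```bash
python3 st.py
```

```text
4.1 [0.4601 0.3486 0.1664] [177.42  -1.71  89.82] q [ 29.67  -1.85 105.07   0.2   73.69 -60.16] dq [ 0.   3.7  2.5  0.1 -5.5 -0. ] F [-0.4 -0.4 -0.1] M [ 0.03  0.03 -0.02] toolz [ 0.045   0.0296 -0.9985] gap 0.08490262648348523
```

carry_out(series=[[[85,0,0,0,0]]])

```text
time: 4.2
ee_pos: [0.4594, 0.3482, 0.1646]
tool_rot: [177.6, -1.6, 89.8]
ft_force: [-0.5, -0.6, 0.0]
finger_gap: 0.085
```

```bash
python3 st.py
```

```text
4.2 [0.4594 0.3482 0.1646] [177.56  -1.63  89.82] q [ 29.67  -1.77 105.16   0.2   73.68 -60.16] dq [ 0.   0.  -0.1  0.   0.   0.1] F [-0.5 -0.6  0. ] M [0.02 0.04 0.03] toolz [ 0.0427  0.0282 -0.9987] gap 0.0850109097890251
```

carry_out(series=[[[85,0,0,0,0]]])

```text
time: 4.3
ee_pos: [0.4593, 0.3481, 0.1642]
tool_rot: [177.6, -1.6, 89.8]
ft_force: [0.5, -0.5, 0.1]
finger_gap: 0.0853
```

```bash
python3 st.py
```

```text
4.3 [0.4593 0.3481 0.1642] [177.6   -1.61  89.81] q [ 29.67  -1.74 105.18   0.21  73.67 -60.16] dq [ 0.   0.5  0.4 -0.1 -0.1  0. ] F [ 0.5 -0.5  0.1] M [-0.    0.03  0.03] toolz [ 0.042   0.0279 -0.9987] gap 0.08527421667989518
```

carry_out(series=[[[85,0,0,-5,0],[85,0,0,-5,0],[85,0,0,-5,0],[85,0,0,-5,0],[85,0,0,0,0],[85,0,0,0,0]]])

```text
time: 4.9
ee_pos: [0.4592, 0.348, 0.188]
tool_rot: [177.4, -1.7, 89.8]
ft_force: [-1.0, 0.2, 0.8]
finger_gap: 0.085
```

```bash
python3 st.py
```

```text
4.9 [0.4592 0.348  0.188 ] [177.42  -1.7   89.82] q [ 29.67  -3.14 104.17   0.2   75.89 -60.16] dq [ 0.  -0.4 -0.5  0.   0.2 -0. ] F [-1.   0.2  0.8] M [-0.01 -0.04  0.02] toolz [ 0.045   0.0296 -0.9985] gap 0.08496397864625028
```

carry_out(series=[[[85,0,-10,0,0],[85,0,-10,0,0],[85,0,-10,0,0],[85,0,-10,0,0],[85,0,0,0,0],[85,0,0,0,0]]])

```text
time: 5.5
ee_pos: [0.4142, 0.348, 0.185]
tool_rot: [177.5, -1.7, 89.9]
ft_force: [-0.3, -0.4, 0.3]
finger_gap: 0.085
```

```bash
python3 st.py
```

```text
5.5 [0.4142 0.348  0.185 ] [177.53  -1.66  89.88] q [ 32.11  -7.89 108.87   0.09  76.03 -57.75] dq [ 0.6 -0.8  1.   0.1  0.   0.2] F [-0.3 -0.4  0.3] M [-0.03  0.02  0.  ] toolz [ 0.0432  0.0289 -0.9986] gap 0.08498412502678648
```

carry_out(series=[[[85,0,10,0,0],[85,0,10,0,0],[85,0,10,0,0],[85,0,10,0,0],[85,0,0,0,0],[85,0,0,0,0]]])

```text
time: 6.1
ee_pos: [0.4599, 0.3475, 0.187]
tool_rot: [177.5, -1.7, 89.8]
ft_force: [-0.4, 0.1, -0.3]
finger_gap: 0.085
```

```bash
python3 st.py
```

```text
6.1 [0.4599 0.3475 0.187 ] [177.46  -1.67  89.77] q [ 29.59  -3.02 104.15   0.19  75.83 -60.18] dq [-0.7  1.  -0.9 -0.2 -0.1 -0.1] F [-0.4  0.1 -0.3] M [-0.04  0.    0.02] toolz [ 0.0445  0.0289 -0.9986] gap 0.08499316097706754
```

carry_out(series=[[[85,0,0,-35,0],[85,0,0,-35,0],[85,0,0,0,0],[85,0,0,0,0],[85,0,0,0,0]]])

```text
time: 6.6
ee_pos: [0.4555, 0.3448, 0.2563]
tool_rot: [177.7, -1.5, 89.8]
ft_force: [0.2, -0.1, 0.2]
finger_gap: 0.0851
```

```bash
python3 st.py
```

```text
6.6 [0.4555 0.3448 0.2563] [177.74  -1.53  89.76] q [ 29.57  -6.4  100.61   0.2   83.07 -60.18] dq [ 0.   0.3  1.1 -0.1 -0.   0. ] F [ 0.2 -0.1  0.2] M [-0.01  0.03  0.02] toolz [ 0.0395  0.0265 -0.9989] gap 0.08507777957150944
```

carry_out(series=[[[85,0,0,10,0],[85,0,0,10,0],[85,0,0,10,0],[85,0,0,10,0],[85,0,0,5,0],[85,0,0,0,0],[85,0,0,0,0]]])

```text
time: 7.3
ee_pos: [0.4541, 0.3443, 0.1998]
tool_rot: [178.3, -1.2, 89.8]
ft_force: [0.5, -1.1, 0.0]
finger_gap: 0.0853
```

```bash
python3 st.py
```

```text
7.3 [0.4541 0.3443 0.1998] [178.35  -1.18  89.75] q [ 29.59  -3.91 103.73   0.21  78.16 -60.18] dq [ 0.2  0.3  0.3  0.  -0.2  0.1] F [ 0.5 -1.1  0. ] M [-0.02 -0.02  0.04] toolz [ 0.029   0.0205 -0.9994] gap 0.08531776564699702
```

carry_out(series=[[[85,0,0,-40,0],[85,0,0,-40,0],[85,0,0,0,0],[85,0,0,0,0]]])

```text
time: 7.7
ee_pos: [0.4517, 0.3425, 0.2824]
tool_rot: [178.4, -1.2, 89.7]
ft_force: [0.3, 0.6, -0.8]
finger_gap: 0.0849
```

carry_out(series=[[[85,0,0,10,0],[85,0,0,10,0],[85,0,0,10,0],[85,0,0,10,0],[85,0,0,10,0],[85,0,0,10,0],[85,0,0,5,0],[85,0,0,0,0],[85,0,0,0,0]]])

```text
time: 8.6
ee_pos: [0.4508, 0.3423, 0.2043]
tool_rot: [178.9, -0.9, 89.7]
ft_force: [0.3, -0.0, -0.1]
finger_gap: 0.0851
```

```bash
python3 st.py
```

```text
8.6 [0.4508 0.3423 0.2043] [178.93  -0.85  89.74] q [ 29.58  -4.24 103.59   0.21  79.29 -60.18] dq [ 0.   0.2  0.2 -0.1 -0.1  0.1] F [ 0.3 -0.  -0.1] M [-0.04  0.01  0.02] toolz [ 0.0188  0.0148 -0.9997] gap 0.08506849764496603
```

carry_out(series=[[[85,-0.5,-1,10,0],[85,0,-1,10,0],[85,0,0,10,0],[85,0,0,10,0],[85,0,0,10,0],[85,0,0,10,0],[85,0,0,10,0],[85,0,0,5,0],[85,0,0,0,0],[85,0,0,0,0]]])

```text
time: 9.6
ee_pos: [0.4505, 0.3432, 0.123]
tool_rot: [178.9, -0.9, 89.7]
ft_force: [-0.9, -1.0, 0.6]
finger_gap: 0.0852
```

```bash
python3 st.py;python3 - <<'E'
from h import *
c=bot.calibration("wrist");im=bot.capture("wrist");cv2.imwrite("pics/w3.png",im[:,:,::-1])
E
```

```text
9.6 [0.4505 0.3432 0.123 ] [178.88  -0.88  89.74] q [ 29.68   0.34 107.29   0.21  70.96 -60.12] dq [-0.   0.4  0.1  0.1 -0.2 -0.1] F [-0.9 -1.   0.6] M [-0.    0.05  0.07] toolz [ 0.0196  0.0152 -0.9997] gap 0.08517575359921695
```

View pics/w3.png

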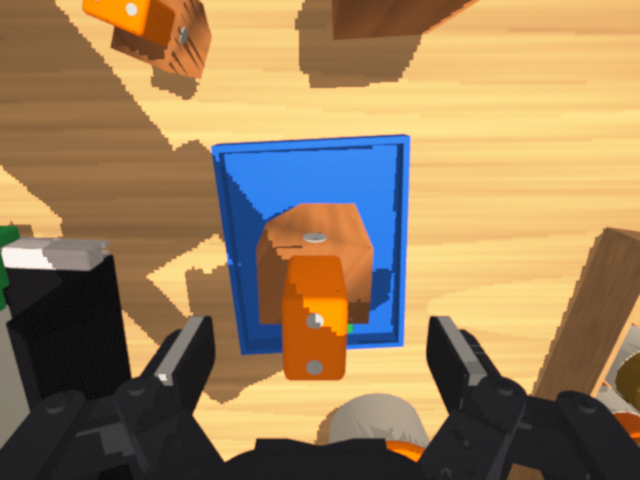

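carry_out(series=[[[85,0,-2,6,0],[85,0,-1,5,0],[85,0,0,0,0]]])

```text
time: 9.95
ee_pos: [0.4483, 0.3439, 0.1127]
tool_rot: [178.7, -1.0, 89.7]
ft_force: [-0.6, -0.8, -0.4]
finger_gap: 0.0855
```

carry_out(series=[[[15,0,0,0,0],[15,0,0,0,0],[15,0,0,0,0],[15,0,0,0,0],[15,0,0,0,0],[15,0,0,0,0]]], squeeze=60)

```text
time: 10.55
ee_pos: [0.4485, 0.344, 0.113]
tool_rot: [178.7, -1.0, 89.7]
ft_force: [0.1, -0.3, -0.8]
finger_gap: 0.0231
```

```bash
python3 st.py
```

```text
10.55 [0.4485 0.344  0.113 ] [178.7   -0.98  89.74] q [ 29.85   0.74 107.93   0.21  69.71 -59.95] dq [-0.  -0.   0.1  0.1  0.   0. ] F [ 0.1 -0.3 -0.8] M [-0.07 -0.01  0.  ] toolz [ 0.0228  0.017  -0.9996] gap 0.023147390748383276
```

carry_out(series=[[[15,0,0,-8,0],[15,0,0,-15,0],[15,0,0,-20,0],[15,0,0,-25,0],[15,0,0,-25,0],[15,0,0,-10,0],[15,0,0,0,0],[15,0,0,0,0]]])

```text
time: 11.35
ee_pos: [0.4449, 0.3415, 0.2229]
tool_rot: [178.8, -0.9, 89.7]
ft_force: [-0.6, -0.5, -1.8]
finger_gap: 0.0233
```

```bash
python3 st.py; python3 - <<'E'
from h import *
for n in ["top","scene","wrist"]:
    im=bot.capture(n);cv2.imwrite(f"pics/{n}4.png",im[:,:,::-1])
E
```

```text
11.35 [0.4449 0.3415 0.2229] [178.77  -0.94  89.75] q [ 29.82  -5.87 103.31   0.2   81.03 -59.95] dq [ 0.  -0.2 -0.   0.1  0.1 -0.1] F [-0.6 -0.5 -1.8] M [-0.03  0.05 -0.02] toolz [ 0.0215  0.0162 -0.9996] gap 0.023256822621454547
```

View pics/scene4.png

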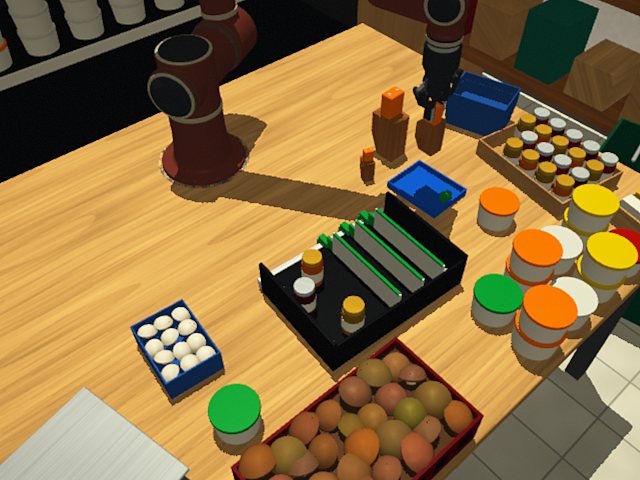

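View pics/wrist4.png

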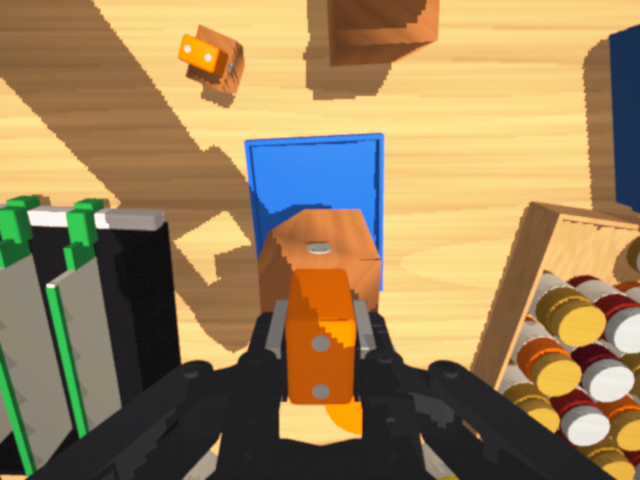

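carry_out(series=[[[15,0,0,-6,2.8],[15,-10,7,-4,0],[15,-20,14,0,0],[15,-25,17,0,0],[15,-25,17,0,0],[15,-25,17,0,0],[15,-25,17,0,0],[15,-18,12,0,0],[15,-8,6,0,0],[15,0,0,0,0]]])

```text
time: 12.5
ee_pos: [0.5445, 0.167, 0.2204]
tool_rot: [179.8, -0.4, 87.3]
ft_force: [0.1, 1.3, -2.1]
finger_gap: 0.0231
```

carry_out(series=[[[15,0,0,0,0],[15,0,0,0,0]]])

```text
time: 12.7
ee_pos: [0.5437, 0.1676, 0.2195]
tool_rot: [179.9, -0.4, 87.4]
ft_force: [0.4, -0.4, -2.8]
finger_gap: 0.0233
```

```bash
python3 st.py; python3 - <<'E'
from h import *
c={n:bot.calibration(n) for n in ["top","wrist"]}; np.save("c5.npy",c,allow_pickle=True)
for n in ["wrist","top"]:
    im=bot.capture(n);cv2.imwrite(f"pics/{n}5.png",im[:,:,::-1])
E
```

```text
12.7 [0.5437 0.1676 0.2195] [179.9   -0.41  87.38] q [  9.46  -3.77 101.65   0.38  81.94 -77.98] dq [ 0.5 -0.1  0.2  0.4  0.1  0. ] F [ 0.4 -0.4 -2.8] M [ 0.03 -0.01  0.03] toolz [ 0.002  0.007 -1.   ] gap 0.02329685516611353
```

View pics/wrist5.png

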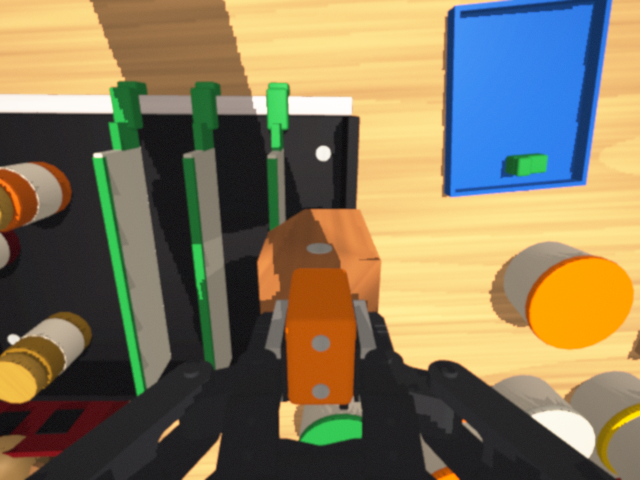

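View pics/top5.png

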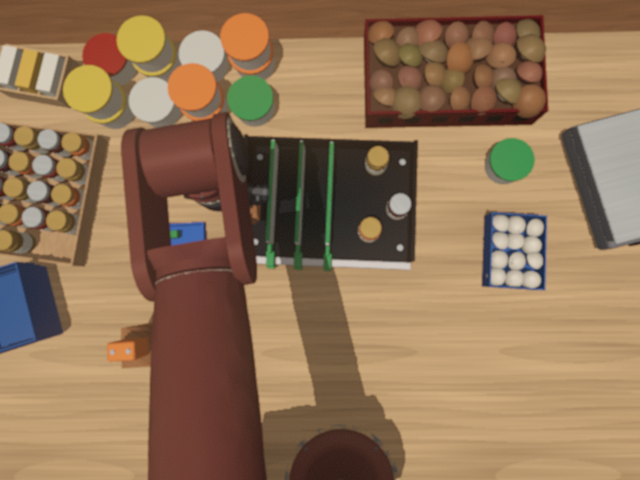

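```bash
python3 - <<'E'
import cv2
im=cv2.imread("pics/wrist5.png");cv2.imwrite("pics/w5c.png",cv2.resize(im[80:280,80:380],(800,533),interpolation=3))
E
```

```text
(no output)
```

View pics/w5c.png

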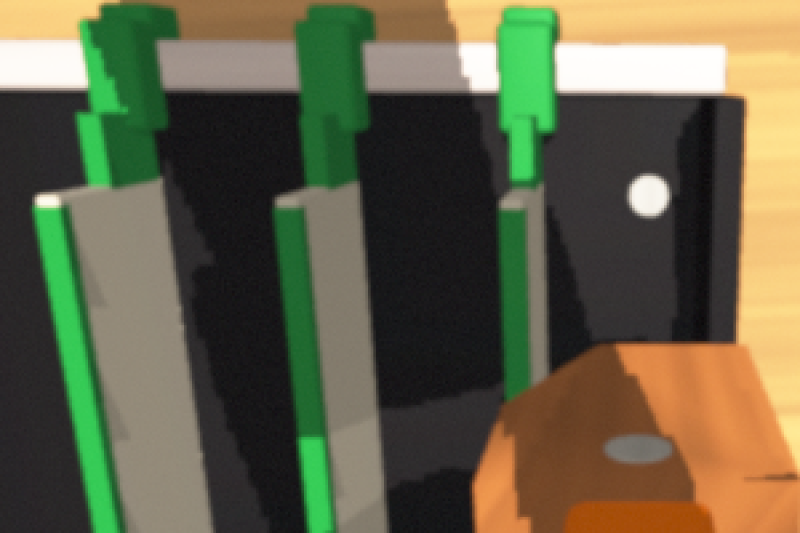

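```bash
python3 - <<'E'
from h import *
c=np.load("c5.npy",allow_pickle=True).item()["wrist"];k=800/300
f=lambda u,v,z:ray(c,80+u/k,80+v/k,z)
cen=np.array([.5723,.0177]);a=np.radians(-3.05);M=np.array([[np.cos(a),-np.sin(a)],[np.sin(a),np.cos(a)]])
def sh(P): q=M.T@(P[:2]-cen);q[1]-=.165;return q.round(4)
for n,u,v,z in [("pin_f",716,98,.09),("pin_b",708,340,.09),("pout_f",746,98,.09),("pout_b",737,340,.09),
 ("d1 tl",500,207,.09),("d1 tr",525,207,.09),("d1tr b",530,388,.09),("d2 tl",276,207,.09),("d2tr",303,207,.09),("d2 tr b",330,530,.09),("d3tl",35,207,.09),("d3tr",65,207,.09),("d3trb",120,530,.09),("deckscrew",649,196,.03),("deck front edge r",740,96,.09)]:
    P=f(u,v,z);print(n,P.round(4),"shelf",sh(P))
E
```

```text
pin_f [0.4644 0.1913 0.09  ] shelf [-0.117   0.0026]
pin_b [0.5254 0.1879 0.09  ] shelf [-0.0559  0.0025]
pout_f [0.4647 0.1987 0.09  ] shelf [-0.1171  0.01  ]
pout_b [0.5258 0.1956 0.09  ] shelf [-0.0559  0.0102]
d1 tl [0.4882 0.1358 0.09  ] shelf [-0.0903 -0.0515]
d1 tr [0.4885 0.1422 0.09  ] shelf [-0.0903 -0.0452]
d1tr b [0.5364 0.1395 0.09  ] shelf [-0.0423 -0.0453]
d2 tl [0.4856 0.079  0.09  ] shelf [-0.0899 -0.1084]
d2tr [0.4859 0.0858 0.09  ] shelf [-0.0899 -0.1016]
d2 tr b [0.5756 0.0795 0.09  ] shelf [-0.     -0.1031]
d3tl [0.4828 0.018  0.09  ] shelf [-0.0894 -0.1694]
d3tr [0.4831 0.0256 0.09  ] shelf [-0.0895 -0.1619]
d3trb [0.5727 0.0203 0.09  ] shelf [ 0.0003 -0.1624]
deckscrew [0.4933 0.1744 0.03  ] shelf [-0.0872 -0.0127]
deck front edge r [0.4642 0.1972 0.09  ] shelf [-0.1175  0.0085]
```

```bash
cat > st.py <<'E'
from h import *
np.set_printoptions(precision=4,suppress=True)
cen=np.array([.5747,.0203]);a=np.radians(-3.05);M=np.array([[np.cos(a),-np.sin(a)],[np.sin(a),np.cos(a)]])
s=bot.get_state();T=toolpose(s)
q=M.T@(s["ee_pos"][:2]-cen);q[1]-=.165
z=T[:3,2].copy();z[:2]=M.T@z[:2]
F=s["ft_force"].copy();F[:2]=M.T@F[:2]
mo=s["moment"].copy();mo[:2]=M.T@mo[:2]
# lower point at block mid, 65 below grasp ~ 0.043 below TCP
print("t%.2f"%s["time"],"TCP shelf mm",(q*1000).round(1),"foot-deck mm",round((s["ee_pos"][2]-.108-.03)*1000,1),"yaw err",round(s["tool_rot"][2]-86.95,2),"tilt mrad",(z[:2]*1000).round(1),"F",F.round(1),"M",mo.round(2),"gap",round(s["finger_gap"]*1000,2))
E
python3 st.py
```

```text
t12.80 TCP shelf mm [-38.9 -19.3] foot-deck mm 81.7 yaw err 0.46 tilt mrad [2.  7.2] F [-0.4 -0.6 -1.3] M [-0.02  0.02  0.  ] gap 23.78
```

carry_out(series=[[[15,-4,0,0,0.4],[15,-4,0,0,0],[15,0,0,0,0],[15,0,0,0,0]]])

```text
time: 13.2
ee_pos: [0.5425, 0.1609, 0.22]
tool_rot: [179.9, -0.4, 87.2]
ft_force: [-0.1, -1.0, -2.2]
finger_gap: 0.0236
```

```bash
python3 st.py
```

```text
t13.20 TCP shelf mm [-39.6 -26.3] foot-deck mm 82.0 yaw err 0.2 tilt mrad [2.5 7.4] F [-0.  -1.  -2.2] M [ 0.    0.03 -0.07] gap 23.58
```

carry_out(series=[[[15,-2,0,0,0.2],[15,0,0,5,0],[15,0,0,8,0],[15,0,0,8,0],[15,0,0,8,0],[15,0,0,3,0],[15,0,0,0,0],[15,0,0,0,0]]])

```text
time: 14.0
ee_pos: [0.5417, 0.1589, 0.1836]
tool_rot: [-180.0, -0.4, 86.9]
ft_force: [0.2, -0.0, -1.4]
finger_gap: 0.0232
```

```bash
python3 st.py; python3 - <<'E'
from h import *
for n in ["wrist","scene"]:
    im=bot.capture(n);cv2.imwrite(f"pics/{n}6.png",im[:,:,::-1])
a=cv2.imread("pics/scene6.png");cv2.imwrite("pics/s6c.png",cv2.resize(a[130:310,310:490],(600,600),interpolation=3))
E
```

```text
t14.00 TCP shelf mm [-40.3 -28.4] foot-deck mm 45.6 yaw err -0.01 tilt mrad [-0.1  7. ] F [ 0.2  0.  -1.4] M [-0.02  0.03 -0.01] gap 23.16
```

View pics/wrist6.png

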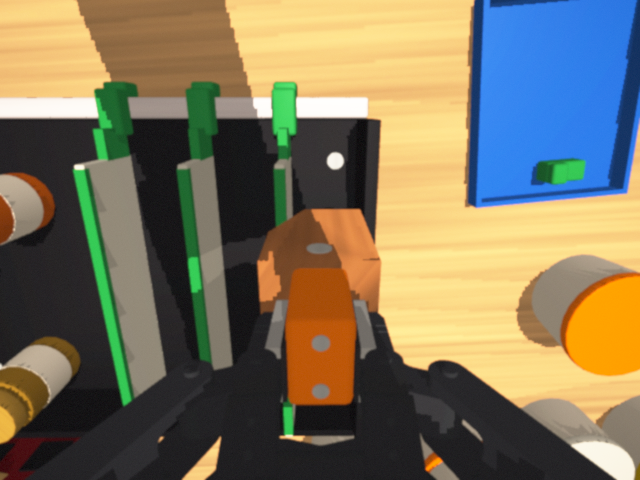

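View pics/s6c.png

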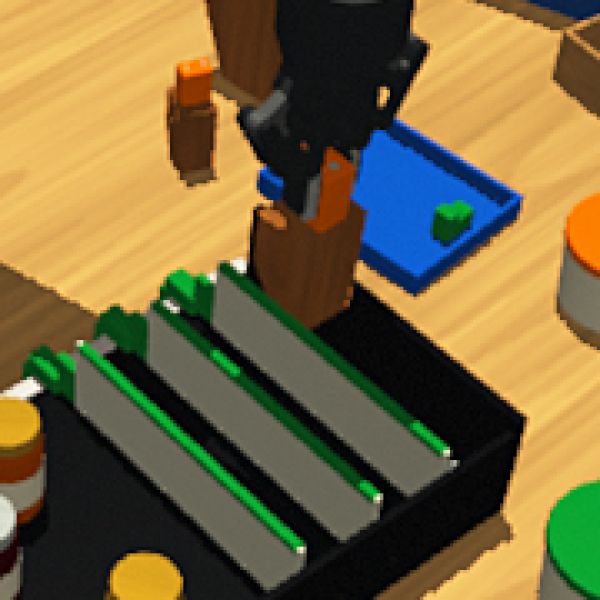

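carry_out(series=[[[15,1,0,0,0],[15,0,0,0,0]]])

```text
time: 14.3
ee_pos: [0.5422, 0.1596, 0.1846]
tool_rot: [179.9, -0.4, 86.9]
ft_force: [-0.8, -0.6, -2.4]
finger_gap: 0.0232
```

```bash
python3 st.py
```

```text
t14.30 TCP shelf mm [-39.9 -27.6] foot-deck mm 46.6 yaw err -0.01 tilt mrad [1.5 6.1] F [-0.8 -0.7 -2.4] M [-0.11  0.04 -0.01] gap 23.23
```

carry_out(series=[[[15,1,0,0,0],[15,0,0,0,0]]])

```text
time: 14.5
ee_pos: [0.5422, 0.1599, 0.1847]
tool_rot: [179.9, -0.2, 87.0]
ft_force: [0.0, -1.3, -3.1]
finger_gap: 0.0231
```

```bash
python3 st.py
```

```text
t14.50 TCP shelf mm [-39.9 -27.4] foot-deck mm 46.7 yaw err 0.0 tilt mrad [1.5 3.9] F [ 0.1 -1.3 -3.1] M [-0.25  0.06 -0.03] gap 23.12
```

carry_out(series=[[[15,1,0,0,0],[15,0,0,0,0]]])

```text
time: 14.7
ee_pos: [0.5423, 0.1601, 0.1848]
tool_rot: [179.9, -0.1, 86.9]
ft_force: [-1.4, -1.7, -2.2]
finger_gap: 0.0234
```

```bash
python3 st.py
```

```text
t14.70 TCP shelf mm [-39.8 -27.1] foot-deck mm 46.8 yaw err -0.0 tilt mrad [1.4 1.8] F [-1.3 -1.7 -2.2] M [-0.4   0.09  0.07] gap 23.39
```

carry_out(series=[[[15,0,0,5,0],[15,0,0,5,0],[15,0,0,5,0],[15,0,0,3,0],[15,0,0,0,0]]])

```text
time: 15.2
ee_pos: [0.5439, 0.16, 0.1683]
tool_rot: [179.7, -0.1, 87.0]
ft_force: [-0.7, -1.8, -1.1]
finger_gap: 0.0235
```

```bash
python3 st.py
```

```text
t15.20 TCP shelf mm [-38.2 -27.2] foot-deck mm 30.3 yaw err 0.01 tilt mrad [5.3 1.7] F [-0.6 -1.9 -1.1] M [-0.71  0.19  0.11] gap 23.46
```

carry_out(series=[[[15,0,0,4,0],[15,0,0,3,0],[15,0,0,3,0],[15,0,0,0,0]]])

```text
time: 15.6
ee_pos: [0.5455, 0.1599, 0.164]
tool_rot: [179.5, -0.1, 87.0]
ft_force: [-0.9, -2.0, -4.8]
finger_gap: 0.0233
```

```bash
python3 st.py
```

```text
t15.60 TCP shelf mm [-36.6 -27.2] foot-deck mm 26.0 yaw err 0.05 tilt mrad [8.4 1. ] F [-0.8 -2.  -4.8] M [-0.62  0.07  0.09] gap 23.33
```

carry_out(series=[[[15,0,0,5,0],[15,0,0,5,0],[15,0,0,5,0]]])

```text
time: 15.9
ee_pos: [0.5485, 0.1597, 0.1552]
tool_rot: [179.1, -0.0, 87.0]
ft_force: [-3.5, -3.7, 9.7]
finger_gap: 0.0232
```

```bash
python3 st.py
```

```text
t15.90 TCP shelf mm [-33.5 -27.2] foot-deck mm 17.2 yaw err 0.06 tilt mrad [15.6  0.4] F [-3.3 -3.9  9.7] M [-0.99  0.76  0.09] gap 23.24
```

carry_out(series=[[[15,0,0,4,0],[15,0,0,4,0],[15,0,0,4,0]]])

```text
time: 16.2
ee_pos: [0.551, 0.1594, 0.1478]
tool_rot: [178.8, -0.0, 87.0]
ft_force: [-2.0, -4.2, 6.2]
finger_gap: 0.0229
```

```bash
python3 st.py
```

```text
t16.20 TCP shelf mm [-31.  -27.3] foot-deck mm 9.8 yaw err 0.05 tilt mrad [21.   0.1] F [-1.8 -4.3  6.2] M [-0.81  0.51  0.08] gap 22.95
```

carry_out(series=[[[15,0,0,4,0],[15,0,0,4,0],[15,0,0,2,0]]])

```text
time: 16.5
ee_pos: [0.5531, 0.1592, 0.1412]
tool_rot: [178.6, -0.0, 87.0]
ft_force: [-2.7, -3.6, 5.4]
finger_gap: 0.023
```

```bash
python3 st.py
```

```text
t16.50 TCP shelf mm [-29.  -27.4] foot-deck mm 3.2 yaw err 0.04 tilt mrad [25.2  0.1] F [-2.5 -3.8  5.4] M [-0.73  0.77  0.01] gap 23.02
```

carry_out(series=[[[15,0,0,2,0],[15,0,0,2,0]]])

```text
time: 16.7
ee_pos: [0.554, 0.1591, 0.1392]
tool_rot: [178.5, -0.0, 87.0]
ft_force: [-5.4, -4.2, 12.9]
finger_gap: 0.0232
```

```bash
python3 st.py
```

```text
t16.70 TCP shelf mm [-28.1 -27.5] foot-deck mm 1.2 yaw err 0.03 tilt mrad [26.4  0.2] F [-5.2 -4.5 12.9] M [-0.83  1.06  0.07] gap 23.18
```

carry_out(series=[[[15,0,0,1,0],[15,0,0,0,0],[15,0,0,0,0]]])

```text
time: 17.0
ee_pos: [0.5539, 0.1591, 0.1393]
tool_rot: [178.5, -0.0, 87.0]
ft_force: [-1.9, -3.6, 2.3]
finger_gap: 0.0232
```

```bash
python3 st.py; python3 - <<'E'
from h import *
c=bot.calibration("wrist");np.save("c7.npy",c,allow_pickle=True)
for n in ["wrist","scene"]:
    im=bot.capture(n);cv2.imwrite(f"pics/{n}7.png",im[:,:,::-1])
a=cv2.imread("pics/scene7.png");cv2.imwrite("pics/s7c.png",cv2.resize(a[130:310,310:490],(600,600),interpolation=3))
E
```

```text
t17.00 TCP shelf mm [-28.2 -27.5] foot-deck mm 1.3 yaw err 0.03 tilt mrad [25.6  0.4] F [-1.7 -3.7  2.3] M [-0.65  0.35  0.09] gap 23.2
```

View pics/wrist7.png

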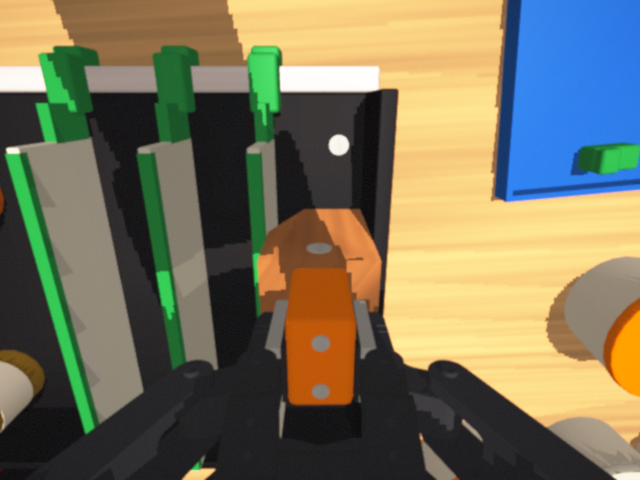

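View pics/s7c.png

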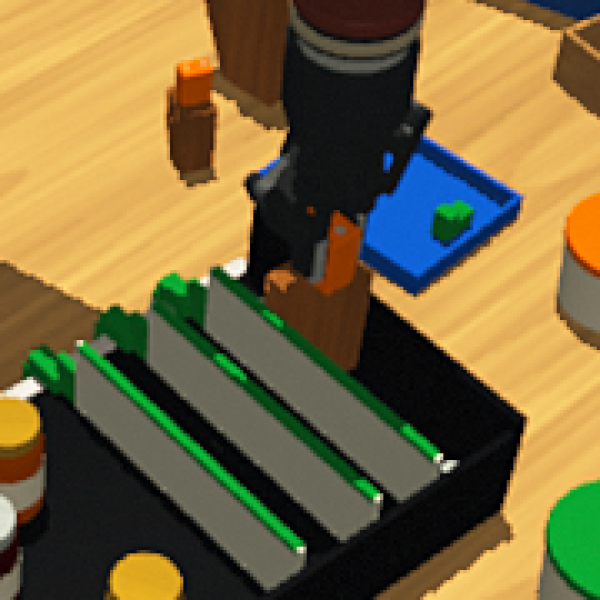

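```bash
python3 - <<'E'
import cv2
im=cv2.imread("pics/wrist7.png");cv2.imwrite("pics/w7c.png",cv2.resize(im[70:270,130:410],(784,560),interpolation=3))
E
```

```text
(no output)
```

View pics/w7c.png

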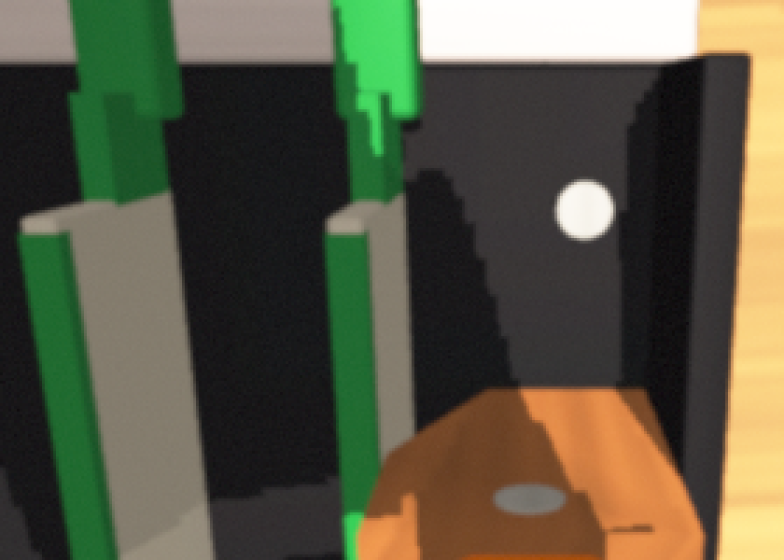

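```bash
cat > meas.py <<'E'
from h import *
import sys
cen=np.array([.5747,.0203]);a=np.radians(-3.05);M=np.array([[np.cos(a),-np.sin(a)],[np.sin(a),np.cos(a)]])
def sh(P): q=M.T@(P[:2]-cen);q[1]-=.165;return (q*1000).round(1)
E
python3 - <<'E'
from meas import *
c=np.load("c7.npy",allow_pickle=True).item();k=2.8
for n,u,v,z in [("pin_f",705,57,.09),("pin_b",688,430,.09),("pout f",750,57,.09),("d1tl",328,233,.09),("d1tr",368,233,.09),("d1tr2",379,440,.09),("d1tl2",340,440,.09),("d2tl",20,235,.09),("d2tr",68,235,.09),("foot fl",487,390,.03),("foot fr",643,390,.03),("screw",585,210,.03)]:
    print(n,sh(ray(c,130+u/k,70+v/k,z)))
E
```

```text
pin_f [-1.191e+02  1.000e-01]
pin_b [-57.9   0.6]
pout f [-119.1    7.1]
d1tl [-92.1 -60.8]
d1tr [-92.1 -54.1]
d1tr2 [-56.  -54.1]
d1tl2 [-56.  -61.1]
d2tl [ -91.7 -111.8]
d2tr [ -91.7 -103.9]
foot fl [-48.7 -37.5]
foot fr [-48.7  -1.1]
screw [-89.6 -15.4]
```

carry_out(series=[[[15,0,0,-3,0],[15,0,0,-8,0],[15,0,0,-12,0],[15,0,0,-14,0],[15,0,0,-14,0],[15,0,0,-10,0],[15,0,0,-8,0],[15,0,0,-3,0],[15,0,0,0,0],[15,0,0,0,0]]])

```text
time: 18.1
ee_pos: [0.552, 0.1614, 0.2172]
tool_rot: [178.4, -0.4, 87.0]
ft_force: [0.0, -0.1, -1.8]
finger_gap: 0.0231
```

```bash
python3 st.py
```

```text
t18.10 TCP shelf mm [-30.2 -25.3] foot-deck mm 79.2 yaw err 0.02 tilt mrad [28.1  6.4] F [ 0.  -0.1 -1.8] M [-0.03 -0.02 -0.06] gap 23.09
```

carry_out(series=[[[15,-6,0,0,0],[15,-12,0,0,0],[15,-14,0,0,0],[15,-12,0,0,0],[15,-8,0,0,0],[15,-4,0,0,0],[15,0,0,0,0],[15,0,0,0,0]]])

```text
time: 18.9
ee_pos: [0.5474, 0.0989, 0.214]
tool_rot: [178.7, -0.3, 86.8]
ft_force: [0.5, 0.8, -3.0]
finger_gap: 0.0231
```

```bash
python3 st.py
```

```text
t18.90 TCP shelf mm [-31.5 -87.9] foot-deck mm 76.0 yaw err -0.12 tilt mrad [23.4  5.5] F [ 0.4  0.8 -3. ] M [ 0.03 -0.03  0.05] gap 23.12
```

carry_out(series=[[[15,-0.8,0,4,0],[15,0,0,7,0],[15,0,0,7,0],[15,0,0,4,0],[15,0,0,0,0],[15,0,0,0,0]]])

```text
time: 19.5
ee_pos: [0.5476, 0.0993, 0.1892]
tool_rot: [178.7, -0.3, 87.0]
ft_force: [0.5, -0.5, -1.2]
finger_gap: 0.0234
```

```bash
python3 st.py; python3 - <<'E'
from h import *
c=bot.calibration("wrist");np.save("c8.npy",c,allow_pickle=True)
for n in ["wrist"]:
    im=bot.capture(n);cv2.imwrite(f"pics/{n}8.png",im[:,:,::-1])
    cv2.imwrite("pics/w8c.png",cv2.resize(im[70:270,130:410,::-1],(784,560),interpolation=3))
E
```

```text
t19.50 TCP shelf mm [-31.3 -87.6] foot-deck mm 51.2 yaw err 0.01 tilt mrad [22.2  5.2] F [ 0.6 -0.4 -1.2] M [-0.1  -0.03  0.02] gap 23.39
```

View pics/w8c.png

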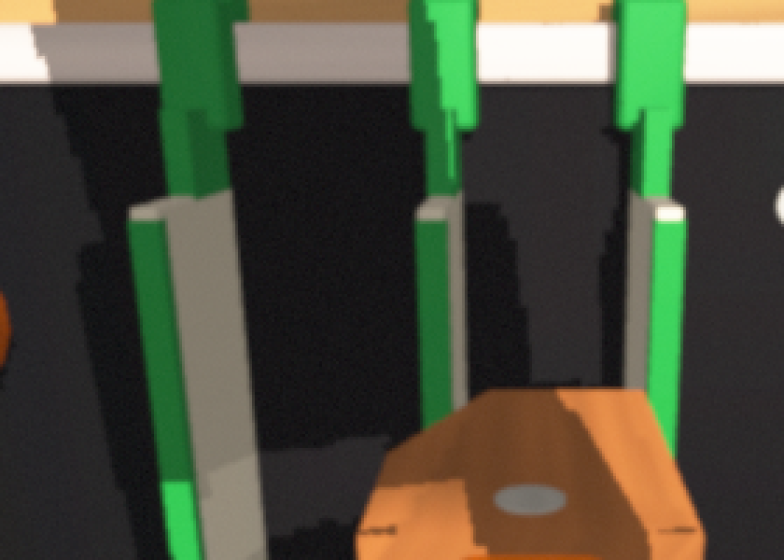

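```bash
python3 - <<'E'
from meas import *
c=np.load("c8.npy",allow_pickle=True).item();k=2.8
for n,u,v,z in [("d1tl",655,220,.09),("d1tr",684,220,.09),("d1tl2",648,385,.09),("d2tl",417,220,.09),("d2tr",448,220,.09),("d3tl",131,220,.09),("d3tr",166,220,.09),("foot fl",488,390,.081),("foot fr",643,390,.081)]:
    print(n,sh(ray(c,130+u/k,70+v/k,z)))
E
```

```text
d1tl [-92.  -60.6]
d1tr [-92.  -54.4]
d1tl2 [-56.  -60.7]
d2tl [ -92.  -110.9]
d2tr [ -92.  -104.4]
d3tl [ -92.  -171.2]
d3tr [ -92.  -163.9]
foot fl [-52.4 -96.8]
foot fr [-52.4 -60.7]
```

carry_out(series=[[[15,-1,0,0,0],[15,0,0,0,0]]])

```text
time: 19.75
ee_pos: [0.5476, 0.0984, 0.1895]
tool_rot: [178.7, -0.3, 87.0]
ft_force: [0.7, -0.0, -2.8]
finger_gap: 0.0235
```

```bash
python3 st.py
```

```text
t19.75 TCP shelf mm [-31.2 -88.4] foot-deck mm 51.5 yaw err 0.01 tilt mrad [22.6  5.6] F [ 0.7 -0.  -2.8] M [-0.03  0.02  0.  ] gap 23.51
```

carry_out(series=[[[15,0,0,4,0],[15,0,0,4,0],[15,0,0,4,0],[15,0,0,3,0],[15,0,0,0,0]]])

```text
time: 20.25
ee_pos: [0.5492, 0.099, 0.1763]
tool_rot: [178.5, -0.4, 87.0]
ft_force: [-0.2, -0.6, -3.5]
finger_gap: 0.0234
```

```bash
python3 st.py
```

```text
t20.25 TCP shelf mm [-29.6 -87.7] foot-deck mm 38.3 yaw err 0.03 tilt mrad [25.9  7.3] F [-0.2 -0.6 -3.5] M [-0.04  0.06  0.05] gap 23.38
```

carry_out(series=[[[15,-1.2,0,4,0],[15,-1,0,4,0]]])

```text
time: 20.45
ee_pos: [0.5507, 0.0984, 0.1711]
tool_rot: [178.3, -0.7, 87.0]
ft_force: [-2.6, 2.9, 5.8]
finger_gap: 0.0233
```

```bash
python3 st.py
```

```text
t20.45 TCP shelf mm [-28.1 -88.2] foot-deck mm 33.1 yaw err 0.05 tilt mrad [29.7 11.5] F [-2.8  2.8  5.8] M [0.51 0.58 0.06] gap 23.3
```

carry_out(series=[[[15,-1,0,4,0],[15,-1,0,4,0]]])

```text
time: 20.65
ee_pos: [0.5524, 0.098, 0.1662]
tool_rot: [178.1, -0.9, 87.0]
ft_force: [-2.4, 2.7, 5.8]
finger_gap: 0.0235
```

```bash
python3 st.py
```

```text
t20.65 TCP shelf mm [-26.4 -88.6] foot-deck mm 28.2 yaw err 0.06 tilt mrad [33.6 15.4] F [-2.5  2.6  5.8] M [0.42 0.52 0.03] gap 23.53
```

carry_out(series=[[[15,-0.5,0,8,0],[15,-0.5,0,8,0]]])

```text
time: 20.85
ee_pos: [0.5556, 0.0978, 0.1546]
tool_rot: [177.7, -1.0, 87.0]
ft_force: [-1.8, 1.8, 8.2]
finger_gap: 0.0234
```

```bash
python3 st.py
```

```text
t20.85 TCP shelf mm [-23.2 -88.6] foot-deck mm 16.6 yaw err 0.09 tilt mrad [40.8 17. ] F [-1.9  1.8  8.2] M [ 0.03  0.45 -0.01] gap 23.39
```

carry_out(series=[[[15,-0.3,0,7,0],[15,-0.3,0,6,0]]])

```text
time: 21.05
ee_pos: [0.5577, 0.0976, 0.1432]
tool_rot: [177.4, -1.0, 87.1]
ft_force: [-0.1, 1.5, 3.3]
finger_gap: 0.0232
```

```bash
python3 st.py
```

```text
t21.05 TCP shelf mm [-21.1 -88.7] foot-deck mm 5.2 yaw err 0.11 tilt mrad [45.  17.6] F [-0.2  1.4  3.3] M [0.07 0.14 0.11] gap 23.23
```

carry_out(series=[[[15,0,0,3,0],[15,0,0,2,0],[15,0,0,1,0],[15,0,0,0,0]]])

```text
time: 21.45
ee_pos: [0.5584, 0.0976, 0.1393]
tool_rot: [177.5, -1.0, 87.1]
ft_force: [-0.1, 2.1, 1.5]
finger_gap: 0.0229
```

```bash
python3 st.py; python3 - <<'E'
from h import *
c=bot.calibration("wrist");np.save("c9.npy",c,allow_pickle=True)
for n in ["wrist","scene"]:
    im=bot.capture(n)
    cv2.imwrite(f"pics/{n}9.png",im[:,:,::-1])
    if n=="wrist":cv2.imwrite("pics/w9c.png",cv2.resize(im[70:270,130:410,::-1],(784,560),interpolation=3))
    else: cv2.imwrite("pics/s9c.png",cv2.resize(im[130:310,310:490,::-1],(600,600),interpolation=3))
E
```

```text
t21.45 TCP shelf mm [-20.4 -88.7] foot-deck mm 1.3 yaw err 0.1 tilt mrad [44.3 17.2] F [-0.3  2.1  1.5] M [0.11 0.3  0.09] gap 22.94
```

View pics/w9c.png

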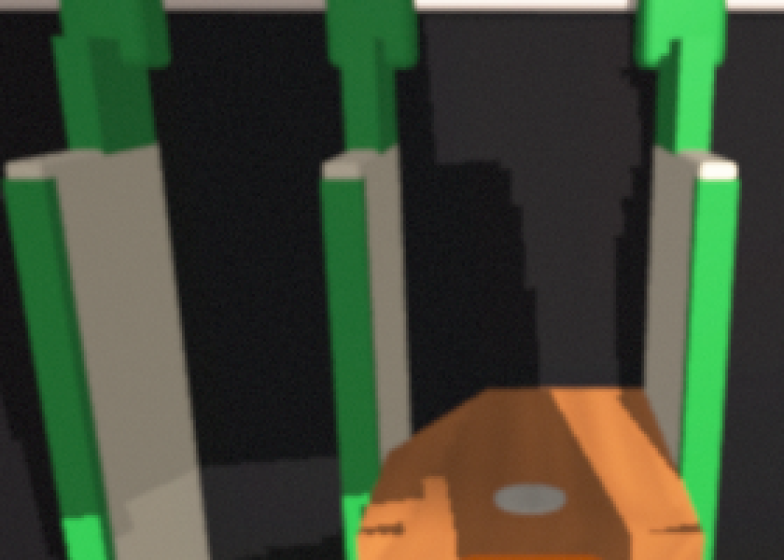

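View pics/s9c.png

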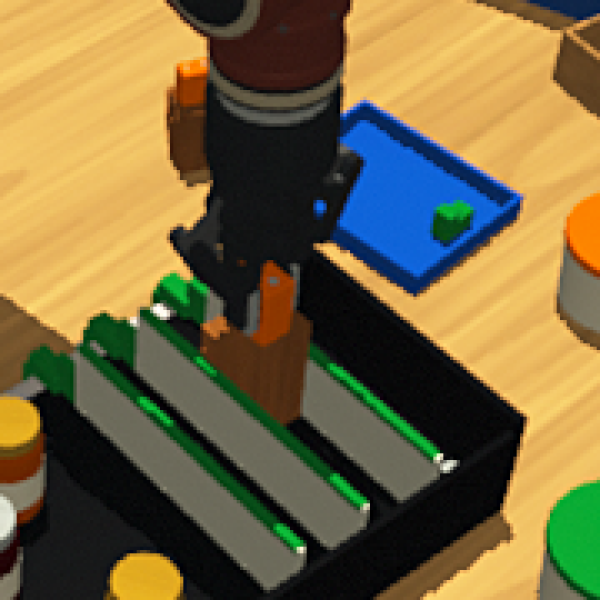

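```bash
python3 - <<'E'
from meas import *
c=np.load("c9.npy",allow_pickle=True).item();k=2.8
for n,u,v,z in [("d1tl",701,180,.09),("d1tr",739,180,.09),("d1tl2",680,470,.09),("d2tl",322,180,.09),("d2tr",363,180,.09),("d2tr2",379,460,.09),("d3tl",6,180,.09),("d3tr",53,180,.09),("foot fl",488,390,.03),("foot fr",643,390,.03)]:
    print(n,sh(ray(c,130+u/k,70+v/k,z)))
E
```

```text
d1tl [-91.9 -60. ]
d1tr [-91.9 -53.9]
d1tl2 [-41.7 -60.8]
d2tl [ -91.9 -121.2]
d2tr [ -91.9 -114.6]
d2tr2 [ -43.8 -114.5]
d3tl [ -91.9 -171.7]
d3tr [ -91.9 -164.2]
foot fl [-38.9 -96.6]
foot fr [-38.8 -60.4]
```

carry_out(series=[[[15,0,0,-4,0],[15,0,0,-12,0],[15,0,0,-25,0],[15,0,0,-30,0],[15,0,0,-10,0],[15,0,0,0,0],[15,0,0,0,0],[15,0,0,0,0]]])

```text
time: 22.35
ee_pos: [0.5506, 0.0953, 0.2153]
tool_rot: [178.1, -0.8, 87.0]
ft_force: [-0.4, 0.3, -0.8]
finger_gap: 0.0236
```

```bash
python3 st.py
```

```text
t22.35 TCP shelf mm [-28.  -91.4] foot-deck mm 77.3 yaw err 0.03 tilt mrad [33.  14.8] F [-0.4  0.2 -0.8] M [-0.03 -0.03  0.03] gap 23.59
```

carry_out(series=[[[15,0,0,-40,0],[15,0,0,-40,0],[15,0,0,0,0],[15,0,0,0,0]]])

```text
time: 22.75
ee_pos: [0.5449, 0.0939, 0.2886]
tool_rot: [178.9, -0.8, 86.9]
ft_force: [-0.7, 0.4, -2.5]
finger_gap: 0.0226
```

carry_out(series=[[[15,-4,0,10,0],[15,-6,0,10,0],[15,-8,0,10,0],[15,-8,0,10,0],[15,-8,0,10,0],[15,-8,0,10,0],[15,-6,0,10,0],[15,-4,0,5,0],[15,0,0,0,0],[15,0,0,0,0]]])

```text
time: 23.75
ee_pos: [0.5401, 0.0377, 0.1988]
tool_rot: [179.6, -0.8, 86.8]
ft_force: [-0.3, -0.3, -1.8]
finger_gap: 0.0232
```

```bash
python3 st.py
```

```text
t23.75 TCP shelf mm [ -35.5 -149.4] foot-deck mm 60.8 yaw err -0.11 tilt mrad [ 7.3 14.5] F [-0.3 -0.3 -1.8] M [0.   0.03 0.04] gap 23.16
```

carry_out(series=[[[15,-1.3,0,0,-0.1],[15,0,0,5,0],[15,0,0,5,0],[15,0,0,2,0],[15,0,0,0,0],[15,0,0,0,0]]])

```text
time: 24.35
ee_pos: [0.5398, 0.0367, 0.1847]
tool_rot: [179.6, -0.8, 87.0]
ft_force: [0.7, 0.3, -1.9]
finger_gap: 0.0231
```

```bash
python3 st.py; python3 - <<'E'
from h import *
c=bot.calibration("wrist");np.save("c10.npy",c,allow_pickle=True)
im=bot.capture("wrist")
cv2.imwrite("pics/w10c.png",cv2.resize(im[70:270,130:410,::-1],(784,560),interpolation=3))
E
```

```text
t24.35 TCP shelf mm [ -35.7 -150.5] foot-deck mm 46.7 yaw err 0.06 tilt mrad [ 6.5 13.7] F [ 0.7  0.3 -1.9] M [0.   0.   0.03] gap 23.14
```

View pics/w10c.png

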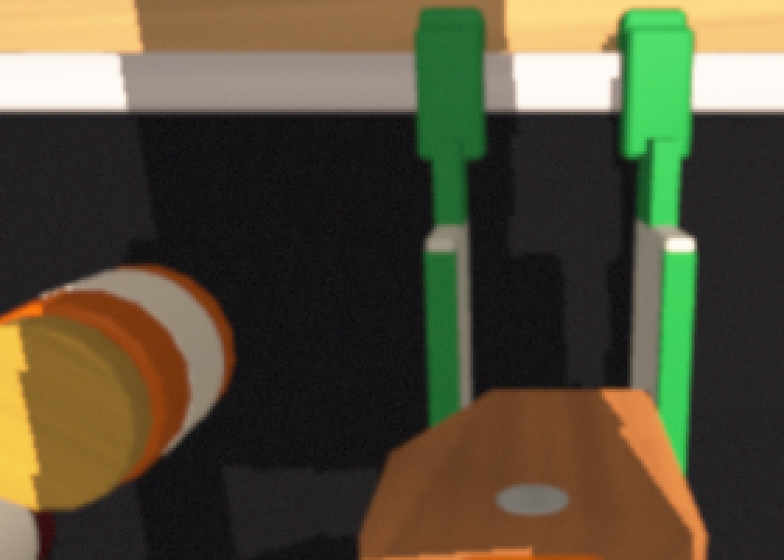

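```bash
python3 - <<'E'
from meas import *
c=np.load("c10.npy",allow_pickle=True).item();k=2.8
for n,u,v,z in [("d2tl",666,250,.09),("d2tr",696,250,.09),("d2tl2",658,390,.09),("d3tl",425,250,.09),("d3tr",456,250,.09),("foot fl",490,390,.0767),("foot fr",643,390,.0767)]:
    print(n,sh(ray(c,130+u/k,70+v/k,z)))
t=bot.calibration("top")
for p in [(370,229),(378,157),(400,205)]: print("jar",sh(ray(t,*p,.105)))
E
```

```text
d2tl [ -92.2 -120.6]
d2tr [ -92.2 -114.2]
d2tl2 [ -61.9 -121. ]
d3tl [ -92.2 -171.2]
d3tr [ -92.2 -164.7]
foot fl [ -58.6 -158.3]
foot fr [ -58.5 -122.7]
jar [ -64.2 -250.5]
jar [  76.9 -261.1]
jar [ -15.7 -306.3]
```

carry_out(series=[[[15,1,0,0,0],[15,0,0,0,0]]])

```text
time: 24.6
ee_pos: [0.5399, 0.0377, 0.1849]
tool_rot: [179.6, -0.8, 87.0]
ft_force: [-0.2, -0.2, -2.2]
finger_gap: 0.0232
```

```bash
python3 st.py
```

```text
t24.60 TCP shelf mm [ -35.6 -149.5] foot-deck mm 46.9 yaw err 0.06 tilt mrad [ 6.8 13.3] F [-0.1 -0.2 -2.2] M [-0.11 -0.01  0.  ] gap 23.16
```

carry_out(series=[[[15,1,0,0,0],[15,0,0,0,0]]])

```text
time: 24.8
ee_pos: [0.54, 0.0379, 0.185]
tool_rot: [179.6, -0.6, 87.0]
ft_force: [-0.8, -0.3, -3.2]
finger_gap: 0.0233
```

```bash
python3 st.py
```

```text
t24.80 TCP shelf mm [ -35.6 -149.3] foot-deck mm 47.0 yaw err 0.06 tilt mrad [ 6.8 11. ] F [-0.8 -0.3 -3.2] M [-0.16  0.06  0.01] gap 23.28
```

carry_out(series=[[[15,0.7,0,0,0],[15,0,0,0,0]]])

```text
time: 25.0
ee_pos: [0.54, 0.0381, 0.1851]
tool_rot: [179.6, -0.6, 87.0]
ft_force: [0.0, -1.1, -2.1]
finger_gap: 0.0234
```

```bash
python3 st.py
```

```text
t25.00 TCP shelf mm [ -35.6 -149. ] foot-deck mm 47.1 yaw err 0.06 tilt mrad [6.8 9.6] F [ 0.1 -1.1 -2.1] M [-0.34  0.06 -0.02] gap 23.4
```

carry_out(series=[[[15,0.7,0,0,0],[15,0,0,0,0],[15,0.7,0,0,0],[15,0,0,0,0]]])

```text
time: 25.4
ee_pos: [0.54, 0.0385, 0.1852]
tool_rot: [179.6, -0.4, 87.0]
ft_force: [-0.7, -1.3, -2.8]
finger_gap: 0.0231
```

```bash
python3 st.py
```

```text
t25.40 TCP shelf mm [ -35.6 -148.7] foot-deck mm 47.2 yaw err 0.04 tilt mrad [6.7 6.8] F [-0.7 -1.4 -2.8] M [-0.63  0.04 -0.01] gap 23.11
```

carry_out(series=[[[15,0.6,0,0,0],[15,0,0,0,0],[15,0.5,0,0,0],[15,0,0,0,0]]])

```text
time: 25.8
ee_pos: [0.5401, 0.0388, 0.1853]
tool_rot: [179.6, -0.3, 87.0]
ft_force: [-0.9, -3.1, -2.0]
finger_gap: 0.0233
```

```bash
python3 st.py
```

```text
t25.80 TCP shelf mm [ -35.6 -148.4] foot-deck mm 47.3 yaw err 0.04 tilt mrad [6.6 4.5] F [-0.8 -3.1 -2. ] M [-0.84  0.08  0.01] gap 23.33
```

carry_out(series=[[[15,-0.9,0,0,0],[15,0,0,0,0]]])

```text
time: 26.0
ee_pos: [0.54, 0.0386, 0.1852]
tool_rot: [179.6, -0.4, 87.0]
ft_force: [-0.8, -3.1, -1.3]
finger_gap: 0.0233
```

```bash
python3 st.py
```

```text
t26.00 TCP shelf mm [ -35.6 -148.6] foot-deck mm 47.2 yaw err 0.04 tilt mrad [6.7 6.4] F [-0.6 -3.2 -1.3] M [-0.93  0.02 -0.02] gap 23.35
```

carry_out(series=[[[15,-0.9,0,0,0],[15,0,0,0,0]]])

```text
time: 26.2
ee_pos: [0.54, 0.0383, 0.1852]
tool_rot: [179.6, -0.5, 87.0]
ft_force: [-0.2, -3.2, -1.3]
finger_gap: 0.0233
```

```bash
python3 st.py
```

```text
t26.20 TCP shelf mm [ -35.6 -148.9] foot-deck mm 47.2 yaw err 0.05 tilt mrad [6.8 8.3] F [ 0.  -3.2 -1.3] M [-0.7   0.03 -0.02] gap 23.33
```

carry_out(series=[[[15,-0.9,0,0,0],[15,-0.3,0,6,0],[15,-0.3,0,6,0]]])

```text
time: 26.5
ee_pos: [0.5415, 0.038, 0.1752]
tool_rot: [179.4, -0.7, 87.0]
ft_force: [-2.9, 1.1, 6.9]
finger_gap: 0.0235
```

```bash
python3 st.py
```

```text
t26.50 TCP shelf mm [ -34.1 -149.1] foot-deck mm 37.2 yaw err 0.06 tilt mrad [10.9 11.5] F [-3.   1.   6.9] M [-0.09  0.53  0.04] gap 23.48
```

carry_out(series=[[[15,-0.4,0,8,0],[15,-0.4,0,8,0]]])

```text
time: 26.7
ee_pos: [0.5442, 0.038, 0.1635]
tool_rot: [179.0, -0.8, 87.0]
ft_force: [-1.3, 1.2, 8.2]
finger_gap: 0.0234
```

```bash
python3 st.py
```

```text
t26.70 TCP shelf mm [ -31.4 -148.9] foot-deck mm 25.5 yaw err 0.07 tilt mrad [17.6 13.4] F [-1.4  1.1  8.2] M [-0.13  0.51  0.02] gap 23.36
```

carry_out(series=[[[15,-0.8,0,8,0],[15,-0.6,0,8,0]]])

```text
time: 26.9
ee_pos: [0.5471, 0.0377, 0.1516]
tool_rot: [178.6, -0.9, 87.0]
ft_force: [-0.7, 0.1, 3.4]
finger_gap: 0.0231
```

```bash
python3 st.py
```

```text
t26.90 TCP shelf mm [ -28.4 -149.1] foot-deck mm 13.6 yaw err 0.09 tilt mrad [24.2 15.5] F [-0.7  0.1  3.4] M [-0.21  0.33 -0.07] gap 23.12
```

carry_out(series=[[[15,-0.2,0,6,0],[15,0,0,4,0]]])

```text
time: 27.1
ee_pos: [0.5486, 0.0377, 0.1428]
tool_rot: [178.4, -0.9, 87.0]
ft_force: [-0.8, -1.3, 4.2]
finger_gap: 0.0232
```

```bash
python3 st.py
```

```text
t27.10 TCP shelf mm [ -27. -149.] foot-deck mm 4.8 yaw err 0.09 tilt mrad [27.1 15.6] F [-0.8 -1.4  4.2] M [-0.44  0.19 -0.06] gap 23.22
```

carry_out(series=[[[15,0,0,3,0],[15,0,0,2,0],[15,0,0,0,0],[15,0,0,0,0]]])

```text
time: 27.5
ee_pos: [0.5493, 0.0377, 0.1388]
tool_rot: [178.4, -0.9, 87.0]
ft_force: [-0.9, -0.6, 3.0]
finger_gap: 0.0233
```

```bash
python3 st.py; python3 - <<'E'
from h import *
c=bot.calibration("wrist");np.save("c11.npy",c,allow_pickle=True)
im=bot.capture("wrist");cv2.imwrite("pics/wrist11.png",im[:,:,::-1])
cv2.imwrite("pics/w11c.png",cv2.resize(im[70:270,130:410,::-1],(784,560),interpolation=3))
im=bot.capture("top");cv2.imwrite("pics/t11c.png",cv2.resize(im[125:275,230:430,::-1],(800,600),interpolation=3))
E
```

```text
t27.50 TCP shelf mm [ -26.3 -148.9] foot-deck mm 0.8 yaw err 0.09 tilt mrad [27.6 15.4] F [-0.8 -0.6  3. ] M [-0.43  0.31 -0.08] gap 23.3
```

View pics/w11c.png

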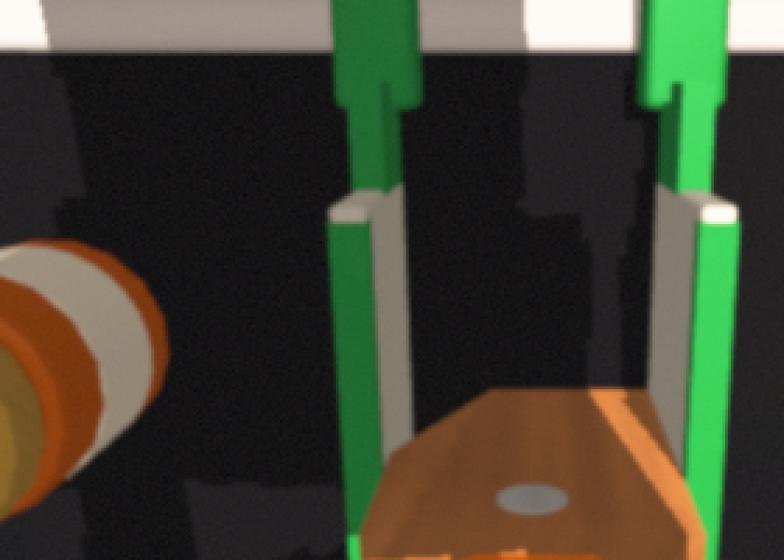

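View pics/wrist11.png

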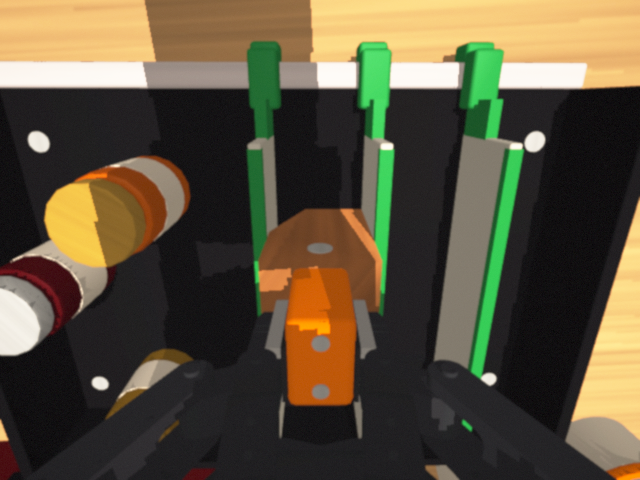

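```bash
python3 - <<'E'
from meas import *
im=cv2.imread("pics/wrist11.png")
cv2.imwrite("pics/w11d.png",cv2.resize(im[70:270,360:640],(784,560),interpolation=3))
c=np.load("c11.npy",allow_pickle=True).item();k=2.8
for n,u,v,z in [("d2tl",699,222,.09),("d2tr",739,222,.09),("d2tl2",686,470,.09),("d3tl",329,222,.09),("d3tr",370,222,.09),("d3tr2",384,470,.09),("foot fl",489,390,.03),("foot fr",645,390,.03)]:
    print(n,sh(ray(c,130+u/k,70+v/k,z)))
E
```

```text
d2tl [ -92.  -120.2]
d2tr [ -92.  -113.6]
d2tl2 [ -48.5 -120.1]
d3tl [ -92. -181.]
d3tr [ -92.  -174.3]
d3tr2 [ -48.7 -174.1]
foot fl [ -46.8 -156.8]
foot fr [ -46.7 -120.5]
```

View pics/w11d.png

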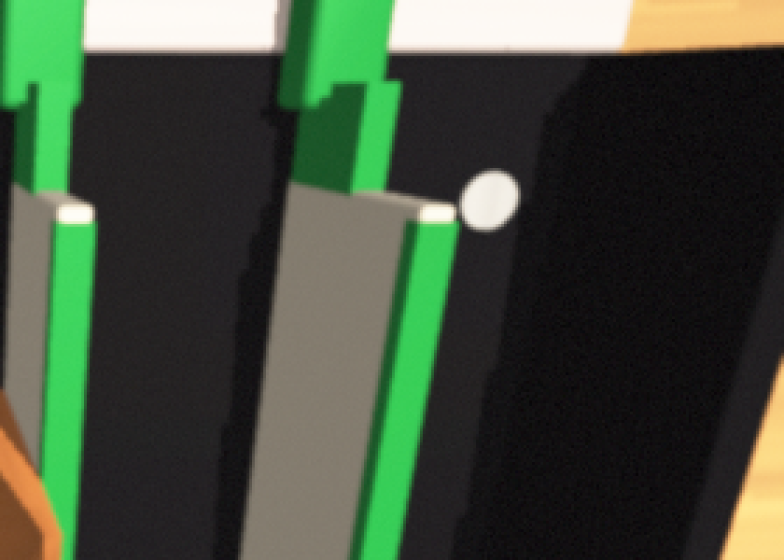

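```bash
python3 - <<'E'
from meas import *
c=np.load("c11.npy",allow_pickle=True).item();k=2.8
for n,u,v,z in [("d1tl",418,222,.09),("d1tr",459,222,.09),("d2tl",54,222,.09),("d2tr",96,222,.09)]:
    print(n,sh(ray(c,360+u/k,70+v/k,z)))
E
```

```text
d1tl [-92. -60.]
d1tr [-92.  -53.1]
d2tl [ -92.  -120.4]
d2tr [ -92.  -113.4]
```

carry_out(series=[[[15,0,0,-3,0],[15,0,0,-8,0],[15,0,0,-12,0],[15,0,0,-16,0],[15,0,0,-20,0],[15,0,0,-20,0],[15,0,0,-10,0],[15,0,0,-4,0],[15,0,0,0,0],[15,0,0,0,0]]])

```text
time: 28.6
ee_pos: [0.5433, 0.0378, 0.233]
tool_rot: [178.9, -1.1, 87.0]
ft_force: [-0.0, 0.9, -2.4]
finger_gap: 0.0233
```

```bash
python3 st.py; python3 - <<'E'
from h import *
c=bot.calibration("wrist");np.save("c12.npy",c,allow_pickle=True)
im=bot.capture("wrist");cv2.imwrite("pics/wrist12.png",im[:,:,::-1])
E
```

```text
t28.60 TCP shelf mm [ -32.3 -149.2] foot-deck mm 95.0 yaw err 0.1 tilt mrad [19.5 19.8] F [-0.1  0.9 -2.4] M [-0.01  0.07 -0.02] gap 23.33
```

View pics/wrist12.png

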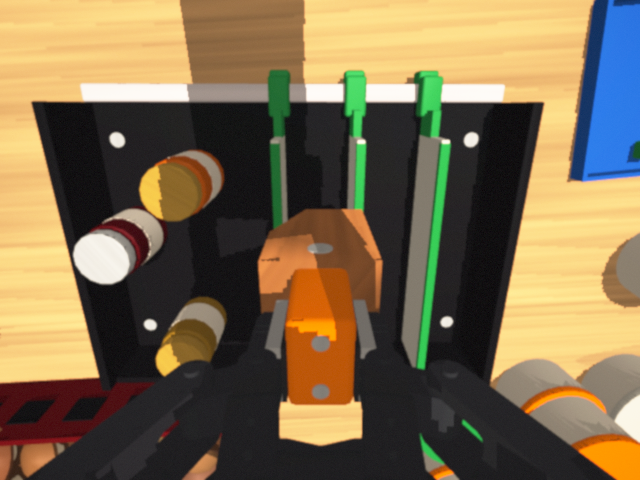

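carry_out(series=[[[15,10,-4,0,0],[15,20,-8,0,0],[15,30,-11,0,0],[15,38,-15,0,0],[15,40,-15,0,0],[15,40,-15,0,0],[15,40,-15,0,0],[15,30,-12,0,0],[15,18,-8,0,0],[15,8,-3,0,0]]])

```text
time: 29.65
ee_pos: [0.4408, 0.3303, 0.2271]
tool_rot: [179.9, -1.1, 86.9]
ft_force: [0.5, -0.4, -1.3]
finger_gap: 0.0234
```

carry_out(series=[[[15,0,0,0,0],[15,0,0,0,0],[15,0,0,0,0]]])

```text
time: 29.95
ee_pos: [0.4399, 0.33, 0.2254]
tool_rot: [180.0, -0.9, 86.9]
ft_force: [-0.1, -0.5, -1.4]
finger_gap: 0.0232
```

```bash
python3 st.py; python3 - <<'E'
from meas import *
s=bot.get_state();print(s["ee_pos"],s["tool_rot"])
c5=np.load("c5.npy",allow_pickle=True).item()["wrist"]
print("clip",ray(c5,507,160,.015),ray(c5,548,165,.015)," tray",[ray(c5,*p,.018).round(4) for p in [(447,195),(586,183),(452,3),(609,-3)]])
c=bot.calibration("wrist");np.save("c13.npy",c,allow_pickle=True)
im=bot.capture("wrist");cv2.imwrite("pics/wrist13.png",im[:,:,::-1])
im=bot.capture("scene");cv2.imwrite("pics/scene13.png",im[:,:,::-1])
E
```

```text
t29.95 TCP shelf mm [-151.1  137. ] foot-deck mm 87.4 yaw err -0.0 tilt mrad [ 0.3 16.1] F [-0.  -0.5 -1.4] M [-0.05 -0.01 -0.  ] gap 23.25
[0.43985435 0.32995688 0.22542849] [179.98377725  -0.92208263  86.94548964]
clip [0.50788117 0.33572987 0.015     ] [0.51393919 0.3725671  0.015     ]  tray [array([0.5361, 0.2839, 0.018 ]), array([0.531 , 0.4071, 0.018 ]), array([0.3861, 0.278 , 0.018 ]), array([0.3874, 0.3982, 0.018 ])]
```

View pics/wrist13.png

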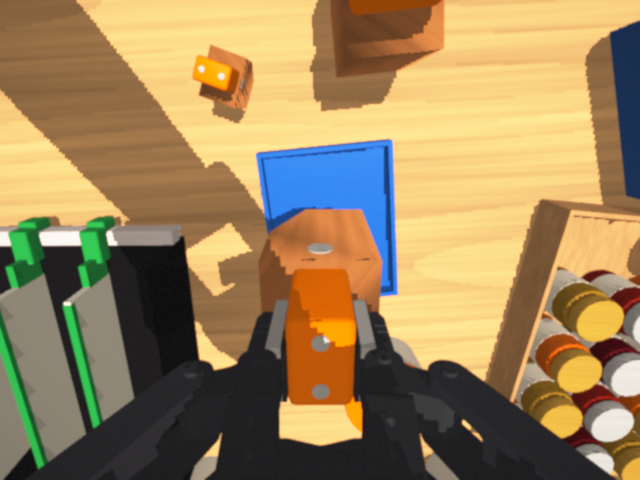

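carry_out(series=[[[15,5,2,4,0],[15,5,2,8,0],[15,0,0,12,0],[15,0,0,14,0],[15,0,0,14,0],[15,0,0,12,0],[15,0,0,8,0],[15,0,0,5,0],[15,0,0,0,0],[15,0,0,0,0]]])

```text
time: 31.05
ee_pos: [0.4449, 0.3394, 0.1393]
tool_rot: [-179.8, -0.8, 86.7]
ft_force: [0.1, -0.4, -2.0]
finger_gap: 0.0234
```

```bash
python3 st.py; python3 -c "
from rig import bot
print(bot.get_state()['ee_pos'])"
```

```text
t31.05 TCP shelf mm [-146.6  146.7] foot-deck mm 1.3 yaw err -0.22 tilt mrad [-3.  13.8] F [ 0.1 -0.4 -2. ] M [-0.02 -0.06 -0.01] gap 23.39
[0.4448646  0.33940797 0.13932066]
```

carry_out(series=[[[15,0,0,5,0],[15,0,0,6,0],[15,0,0,5,0],[15,0,0,3,0],[15,0,0,0,0]]])

```text
time: 31.55
ee_pos: [0.446, 0.3404, 0.1209]
tool_rot: [180.0, -0.9, 86.7]
ft_force: [-0.4, 0.2, -1.4]
finger_gap: 0.0231
```

```bash
python3 st.py; python3 -c "
from rig import bot
print(bot.get_state()['ee_pos'])"
```

```text
t31.55 TCP shelf mm [-145.5  147.8] foot-deck mm -17.1 yaw err -0.22 tilt mrad [ 0.4 15.9] F [-0.4  0.2 -1.4] M [-0.03  0.    0.01] gap 23.1
[0.44603211 0.34037797 0.12085707]
```

carry_out(series=[[[15,0,0,3,0],[15,0,0,3,0],[15,0,0,1,0],[15,0,0,0,0]]])

```text
time: 31.95
ee_pos: [0.4462, 0.3406, 0.1134]
tool_rot: [180.0, -0.9, 86.7]
ft_force: [0.5, 0.5, -1.9]
finger_gap: 0.0233
```

```bash
python3 st.py; python3 -c "
from rig import bot
print(bot.get_state()['ee_pos'])"
```

```text
t31.95 TCP shelf mm [-145.4  148. ] foot-deck mm -24.6 yaw err -0.22 tilt mrad [ 0.7 16.1] F [ 0.4  0.6 -1.9] M [-0.04  0.02 -0.  ] gap 23.3
[0.44617818 0.3405912  0.11341736]
```

carry_out(series=[[[15,0,0,1,0],[15,0,0,1,0],[15,0,0,0,0]]])

```text
time: 32.25
ee_pos: [0.4467, 0.3409, 0.1133]
tool_rot: [179.9, -0.9, 86.7]
ft_force: [0.5, 0.5, -2.3]
finger_gap: 0.0231
```

```bash
python3 st.py; python3 -c "
from rig import bot
print(bot.get_state()['ee_pos'])"
```

```text
t32.25 TCP shelf mm [-144.8  148.4] foot-deck mm -24.7 yaw err -0.21 tilt mrad [ 1.6 16.5] F [ 0.5  0.5 -2.3] M [ 0.06 -0.05 -0.01] gap 23.12
[0.44674215 0.3409323  0.11332969]
```

carry_out(series=[[[15,0,0,2,0]]])

```text
time: 32.35
ee_pos: [0.4473, 0.3412, 0.113]
tool_rot: [179.9, -1.0, 86.7]
ft_force: [-4.9, -3.4, 15.6]
finger_gap: 0.0232
```

```bash
python3 st.py
```

```text
t32.35 TCP shelf mm [-144.3  148.7] foot-deck mm -25.0 yaw err -0.2 tilt mrad [ 2.5 16.8] F [-4.7 -3.7 15.6] M [-0.85  1.11 -0.02] gap 23.17
```

On the floor. Relax and open gently.

carry_out(series=[[[15,0,0,0,0],[28,0,0,0,0],[32,0,0,0,0],[40,0,0,0,0],[60,0,0,0,0],[85,0,0,0,0],[85,0,0,0,0],[85,0,0,0,0],[85,0,0,0,0]]], squeeze=20)

```text
time: 33.25
ee_pos: [0.4482, 0.3418, 0.113]
tool_rot: [179.7, -1.1, 86.7]
ft_force: [0.2, -0.0, -0.3]
finger_gap: 0.0849
```

```bash
python3 st.py; python3 - <<'E'
from rig import bot
import cv2
cv2.imwrite("pics/wrist14.png",bot.capture("wrist")[:,:,::-1])
E
```

```text
t33.25 TCP shelf mm [-143.4  149.3] foot-deck mm -25.0 yaw err -0.21 tilt mrad [ 5.2 18.9] F [ 0.2  0.  -0.3] M [-0.03 -0.   -0.05] gap 84.94
```

View pics/wrist14.png

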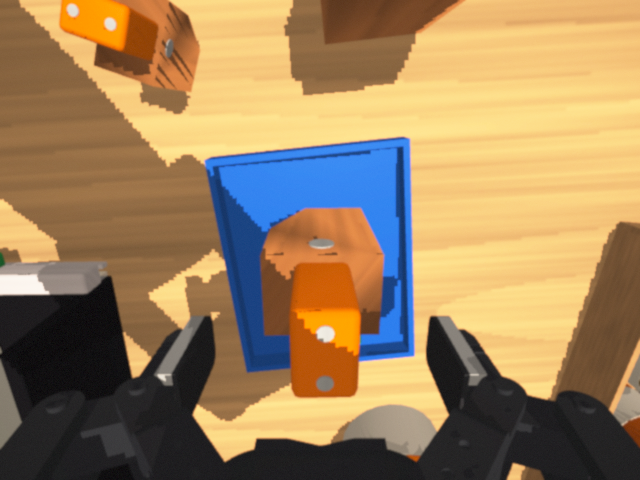

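carry_out(series=[[[85,0,0,-8,0],[85,0,0,-15,0],[85,0,0,-25,0],[85,0,0,-40,0],[85,0,0,-40,0],[85,0,0,-30,0],[85,30,0,-20,0],[85,40,0,0,0],[85,40,0,0,0],[85,20,0,0,0]]])

```text
time: 34.3
ee_pos: [0.4558, 0.4703, 0.3169]
tool_rot: [179.0, -1.6, 86.5]
ft_force: [-0.1, -0.8, 0.2]
finger_gap: 0.0855
```

carry_out(series=[[[85,30,0,0,0],[85,40,-20,0,0],[85,40,-30,0,0],[85,20,-20,0,0],[85,0,0,0,0],[85,0,0,0,0]]])

```text
time: 34.9
ee_pos: [0.3919, 0.6122, 0.3298]
tool_rot: [178.6, -2.1, 86.6]
ft_force: [0.2, -0.1, -0.7]
finger_gap: 0.0849
```

```bash
python3 st.py; python3 - <<'E'
from h import *
im=bot.capture("top");cv2.imwrite("pics/top15.png",im[:,:,::-1])
cv2.imwrite("pics/t15c.png",cv2.resize(im[125:275,230:430,::-1],(800,600),interpolation=3))
im=bot.capture("scene");cv2.imwrite("pics/scene15.png",im[:,:,::-1])
cv2.imwrite("pics/s15c.png",cv2.resize(im[130:310,310:490,::-1],(600,600),interpolation=3))
E
```

```text
t34.90 TCP shelf mm [-214.   416.4] foot-deck mm 191.8 yaw err -0.39 tilt mrad [24.  35.7] F [ 0.2 -0.1 -0.7] M [0.   0.02 0.03] gap 84.89
```

View pics/t15c.png

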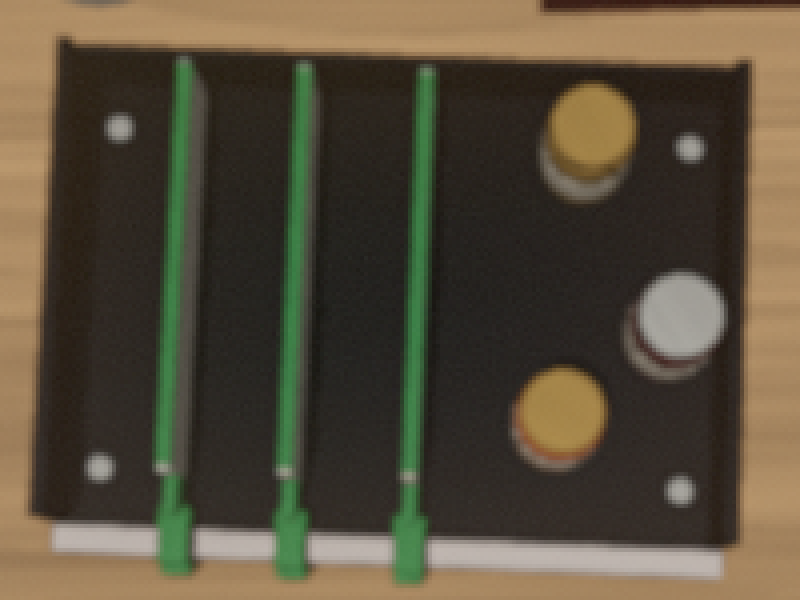

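View pics/scene15.png

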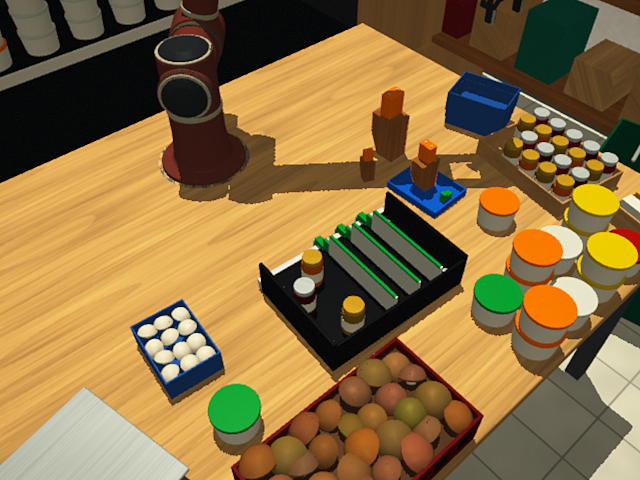

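```bash
python3 - <<'E'
from meas import *
im=cv2.imread("pics/top15.png");h=cv2.cvtColor(im,cv2.COLOR_BGR2HSV)
m=((h[...,0]>45)&(h[...,0]<80)&(h[...,1]>110)).astype(float)
c=bot.calibration("top")
res={}
for v in range(150,238,4):
    w=m[v,255:345];xs=np.arange(255,345)
    n,l,st,ce=cv2.connectedComponentsWithStats(w.astype(np.uint8)[None,:])
    cc=[ce[i][0]+255 for i in range(1,n)]
    if len(cc)==3: res[v]=[sh(ray(c,u,v,.09))[1] for u in cc]
A=np.array(list(res.values()));print(len(A),np.median(A,0),np.diff(np.median(A,0)),A.std(0))
# same for initial picture
for n,u,v in [("panel outer f",32,515),("panel outer b",62,42)]: print(n,sh(ray(c,230+u/4,125+v/4,.09)))
E
```

```text
22 [ -57.45 -117.1  -178.15] [-59.65 -61.05] [0.44878164 0.39701885 0.49684958]
panel outer f [-120.9    3.4]
panel outer b [115.5   2.8]
```

carry_out(series=[[[85,-20,6,0,0],[85,-40,10,0,0],[85,-46,14,0,0],[85,-46,14,0,0],[85,-46,14,0,0],[85,-46,14,0,0],[85,-46,14,0,0],[85,-46,14,0,0],[85,-40,10,0,0],[85,-20,5,0,0]]])

```text
time: 36.0
ee_pos: [0.486, 0.1881, 0.3206]
tool_rot: [178.2, -2.0, 85.6]
ft_force: [-0.5, 0.4, -0.2]
finger_gap: 0.0852
```

carry_out(series=[[[85,-15,0,0,0],[85,-5,0,0,0],[85,0,0,0,0],[85,0,0,0,0],[85,0,0,0,0]]])

```text
time: 36.5
ee_pos: [0.4848, 0.161, 0.3212]
tool_rot: [178.1, -2.0, 85.0]
ft_force: [1.0, 0.3, 0.4]
finger_gap: 0.0853
```

```bash
python3 - <<'E'
from h import *
s=bot.get_state();print(s["time"],s["ee_pos"],s["tool_rot"],s["dq"].round(1))
c=bot.calibration("wrist");np.save("c16.npy",c,allow_pickle=True)
im=bot.capture("wrist");cv2.imwrite("pics/wrist16.png",im[:,:,::-1])
E
```

```text
36.5 [0.48479966 0.16097318 0.32116836] [178.06935934  -2.03842883  84.96188707] [ 0.3 -0.1 -0.1  0.2  0.   0.2]
```

View pics/wrist16.png

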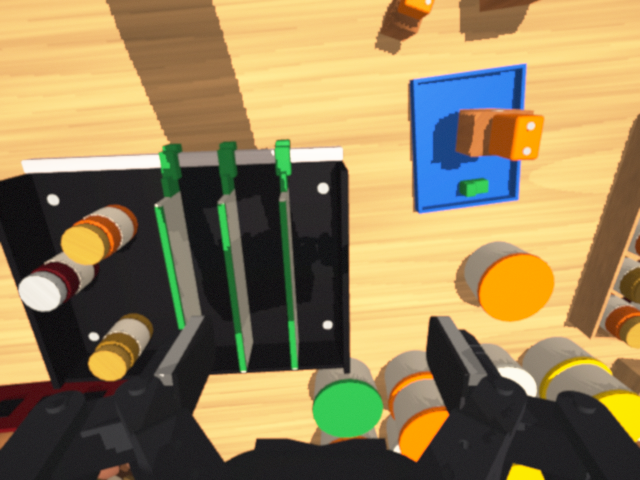

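```bash
python3 - <<'E'
from meas import *
im=cv2.imread("pics/wrist16.png")
cv2.imwrite("pics/w16c.png",cv2.resize(np.clip(im[150:300,150:360].astype(float)*1.8,0,255).astype(np.uint8),(798,570),interpolation=3))
E
```

```text
(no output)
```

View pics/w16c.png

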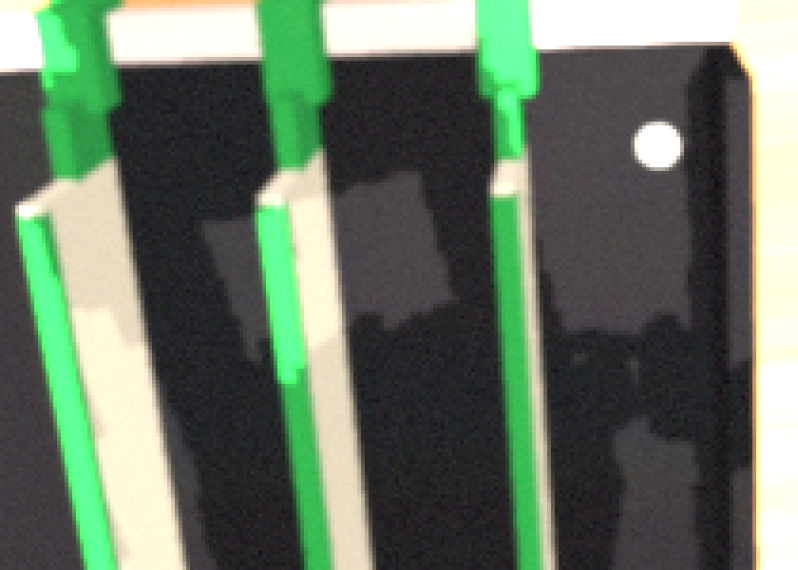

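```bash
python3 - <<'E'
from meas import *
c=np.load("c16.npy",allow_pickle=True).item();k=3.8
f=lambda u,v,z=.09: sh(ray(c,150+(u+.5)/k-.5,150+(v+.5)/k-.5,z))
for n,u,v in [("pin",725,200),("pout",754,200),("d1l",491,196),("d1r",518,196),("d2l",257,207),("d2r",284,207),("d3l",17,216),("d3r",46,216),("pin2",727,500),("d1l2",512,500),("d1r2",538,500),("d2l2",302,500),("d2r2",328,500),("d3l2",75,500),("d3r2",105,500)]: print(n,f(u,v))
# gauge: block/handle
g=lambda u,v,z: ray(c,u,v,z).round(4)
print("screws",g(531,126,.135),g(527,151,.135),"tray",g(412,80,.018),g(525,66,.018),g(416,212,.018),g(521,198,.018))
E
```

```text
pin [-88.1  -0.9]
pout [-87.8   6.6]
d1l [-91.8 -61.2]
d1r [-91.5 -54.3]
d2l [ -91.5 -121.3]
d2r [ -91.2 -114.4]
d3l [ -91.9 -182.3]
d3r [ -91.5 -175. ]
pin2 [-1.4 -1.7]
d1l2 [ -4.5 -61.8]
d1r2 [ -4.1 -54.6]
d2l2 [  -7.6 -119.9]
d2r2 [  -7.2 -112.7]
d3l2 [ -10.8 -181.9]
d3r2 [ -10.4 -173.8]
screws [0.4344 0.3453 0.135 ] [0.4544 0.3442 0.135 ] tray [0.389  0.2787 0.018 ] [0.3857 0.3991 0.018 ] [0.5359 0.2835 0.018 ] [0.5308 0.4099 0.018 ]
```

```bash
python3 - <<'E'
from rig import bot
s=bot.get_state();print(s["time"],s["ft_force"].round(1));print(bot.job_done())
E
```

```text
36.55 [ 0.4 -0.6 -0.8]
the job is handed in; nothing more can be done
None
```

I stood the middle-sized gauge in lanes 1, 2 and 3 in turn, each time on the deck with its flat side against the panel or the divider already set. I then put it back upright in the blue tray and handed the job in at about 36.5 s. No verdict was reported.

**Final wrist-camera check** (1–2 mm noise):

| Measured | Reading (mm) | Target (mm) |
|---|---|---|
| Divider 1 from the left panel | about -56.8 | -57 ± 2 |
| Divider 2 from divider 1 | about -60.1 | -60 ± 2 |
| Divider 3 from divider 2 | about -60.8 | -60 ± 2 |

- **Gauge:** it stands released about 16 mm from the tray's centre. The arm touches nothing.
- **Other items:** the jars, tubs and punnet look unmoved in the last pictures.

**Disagreements and weak points:**
- The top camera gave spacings of -59.7 and -61.0 mm. It read the panel's outer edge 4–5 mm off, and I put that down to finding the dark edge badly.
- A second, noisier set of wrist readings farther back gave -58.1 and -61.6 mm for the two divider spacings, both close to a limit.
- Lane 3 is probably up to 1 mm wide, because the tool leaned about 15 mrad sideways while the gauge was pushed in.
- Divider 2 moved by about half a millimetre while lane 3 was set.
- The highest forces I read at the wrist were about 13 N on the shelf and 16 N on the tray floor. These were spot readings at the end of moves, not a continuous record.

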